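# Hang the filling pails on the stall's hoist rack and wind it up

### The job

Hang every lidded filling pail on the table by its handle on the hooks of the hoist rack, one pail to a hook, while the rack's rail is still down. Then fit the crank onto the square shaft of the green winder, fully home, and use it to wind the rail with the pails all the way up (clockwise seen from above, about three turns), and finally take the crank off and lay it back flat on the yellow board as you found it. Leave the other things on the table where they stand.

Things in the scene. Friction and masses are not known exactly. Their poses are not given: they have to be found in the camera images.
- pail_a: Steel pail with red lid and rigid red handle, about 0.3 kg; may be absent. 82 mm across, lid top at 72 mm. Origin: centre of its underside, z up. The arched handle lies in the pail's y-z plane: its straight level top, a round bar 10 mm thick and 98 mm long, runs along the pail's y, centre line 145 mm above the origin, between uprights at y = +-56 mm. 68 mm are free below the bar. Same both ways round.
- pail_b: Steel pail with blue lid and rigid blue handle, about 0.3 kg; may be absent. 82 mm across, lid top at 72 mm. Origin: centre of its underside, z up. The arched handle lies in the pail's y-z plane: its straight level top, a round bar 10 mm thick and 98 mm long, runs along the pail's y, centre line 145 mm above the origin, between uprights at y = +-56 mm. 68 mm are free below the bar. Same both ways round.
- pail_c: Steel pail with green lid and rigid green handle, about 0.3 kg; may be absent. 82 mm across, lid top at 72 mm. Origin: centre of its underside, z up. The arched handle lies in the pail's y-z plane: its straight level top, a round bar 10 mm thick and 98 mm long, runs along the pail's y, centre line 145 mm above the origin, between uprights at y = +-56 mm. 68 mm are free below the bar. Same both ways round.
- pail_a_bail (a point): Centre of the flat-sided wooden grip in the middle of the red pail's handle bar: 14 mm wide (along the pail's x), 34 mm long (along the bar), 20 mm high, so that it passes between the two prongs of a hook with 9 mm to spare on either side. Axes as the pail's.
- pail_b_bail (a point): Centre of the flat-sided wooden grip in the middle of the blue pail's handle bar: 14 mm wide (along the pail's x), 34 mm long (along the bar), 20 mm high, so that it passes between the two prongs of a hook with 9 mm to spare on either side. Axes as the pail's.
- pail_c_bail (a point): Centre of the flat-sided wooden grip in the middle of the green pail's handle bar: 14 mm wide (along the pail's x), 34 mm long (along the bar), 20 mm high, so that it passes between the two prongs of a hook with 9 mm to spare on either side. Axes as the pail's.
- hook_1 (a point): Hook 1 of 3: where the middle of a hung handle bar rests. Two parallel prongs 8 mm thick at y = +-30 mm (52 mm free between them for fingers) reach from the rail to -x, ends turned up. x points from the robot's side to the rail, y along it, z up. Rail face 64 mm towards +x; the tips end 23 mm towards -x, 18 mm above this point. The bar goes over the tips from -x, lying along y, then down into the dip.
- hook_2 (a point): Hook 2 of 3: where the middle of a hung handle bar rests. Two parallel prongs 8 mm thick at y = +-30 mm (52 mm free between them for fingers) reach from the rail to -x, ends turned up. x points from the robot's side to the rail, y along it, z up. Rail face 64 mm towards +x; the tips end 23 mm towards -x, 18 mm above this point. The bar goes over the tips from -x, lying along y, then down into the dip.
- hook_3 (a point): Hook 3 of 3: where the middle of a hung handle bar rests. Two parallel prongs 8 mm thick at y = +-30 mm (52 mm free between them for fingers) reach from the rail to -x, ends turned up. x points from the robot's side to the rail, y along it, z up. Rail face 64 mm towards +x; the tips end 23 mm towards -x, 18 mm above this point. The bar goes over the tips from -x, lying along y, then down into the dip.
- rack: Fixed hoist rack of two steel posts, 340 mm high, 470 mm apart along its y, and a rail between them with hooks 1, 2, 3 at y = +140, 0, -140 mm, the prongs pointing to its -x. Origin on the table midway between the posts. The green winder stands at x = -185, y = -370 mm.
- rail (a joint): Height of the rail above its lowest position, in m: 0 down, 0.100 all the way up at its stop (red bands on the posts). Driven only by the shaft, 33.3 mm a full turn, rising when the shaft turns clockwise seen from above; stays where it is left. At the start it stands 0 to 8 mm up.
- shaft_seat (a point): On the axis of the upright square brass shaft, on the collar where the crank's underside rests when home, 49 mm above the table. The shaft is 20 mm square and stands 24 mm above this point (its top 6 mm narrower). x and y are square to its flats and turn with it. Turning takes about 0.2 N m. It stands on a round green winder, 84 mm across, 45 mm high.
- crank: Crank, 0.33 kg, flat underneath. Black hub 38 mm square (flats along its x and y), 44 mm high, with a 22 mm square socket 28 mm deep from below; origin at the centre of the hub's underside, z up. A steel arm 22 mm wide, 12 mm high runs along +x to 85 mm from the origin; on it stands the red knob, axis at 70 mm. Fits the shaft in any of four ways a quarter turn apart.
- crank_knob (a point): Middle of the red knob, 40 mm above the crank's underside, 70 mm along the crank's +x. The knob is a cylinder 24 mm across from 15 to 61 mm above the underside, and turns freely on its pin, so a hand holding it need not turn while winding. This frame turns with the knob, not with the crank.
- board: Yellow board, fixed, 150 mm (its x) by 110 mm (its y), 12 mm thick, where the crank belongs. Origin at the centre of its underside, z up.
- oil: Amber oil bottle, 60 mm across, 190 mm high, bystander. Origin under its centre.
- salt: Glass salt jar, 54 mm across, 75 mm high, bystander. Origin under its centre.
- plates: White plate stack, 170 mm across, 34 mm high, bystander. Origin under its centre.
- bowl: Steel bowl, 120 mm across, 55 mm high, bystander. Origin under its centre.
- teacup: Blue cup, 64 mm across, 75 mm high, bystander. Origin under its centre.
- spatula: Spatula lying on the table, bystander. Origin under its middle, x along it.
- butterdish: White butter dish, 110 by 70 mm, 55 mm high, bystander. Origin under its centre.
There are look-alikes about, which are no part of the job. What is shaped like the crank but pink is not meant.

How it is judged:
By the outcome, as a careful person would: the job done as asked, in the order asked, and still so for the second after the job is handed in, with the robot touching nothing.
Of pail_a, pail_b, pail_c only 2 to 3 are there at a start; the rules pass over those that are not, and their reading is None.
At some moment in a run one of pail_a, pail_b, pail_c, crank may be knocked a few centimetres aside while the robot is not near it.
It also fails if it takes over 208 s, if anything falls off the work surface, if the arm or the gripper's body presses on something with over 40 N, if the wrist force passes 120 N, or if a joint passes its speed limit or range.

### The arm

A 7-joint arm with a two-finger parallel gripper is mounted at the origin on the work surface. World frame = base frame: x ahead of the robot, y to its left, z up, the work surface at z = 0. Lengths are in m, angles in rad, forces in N, time in s.
With the tool pointing down it reaches from about 0.35 to 0.775 m from the base axis. Payload 3.1 kg.
Tool frame: the origin (TCP) lies midway between the tips of the shut fingers; the grasp point (between the pads) lies 19 mm behind it (arm.grip_point_offset is the y of the grasp point in the tool frame, in m); y points along the fingers, x is the direction in which the jaws open and shut, and the axes are right-handed (so a half turn about y gives the same grasp; the last joint's range is limited). The gripper opens to 85 mm and grips with 20 to 120 N. Pads are 22 mm wide; open, the fingers measure 114 mm over their backs; the gripper's body (76 mm by 85 mm) begins 54 mm behind the grasp point. The pads swing forward as they close: fully open they stand 13 mm farther back than shut.
Start: joints at [-1.35, 0.311, 0.014, 1.512, -0.004, 1.319, -0.027], TCP at [0.143, 0.531, 0.231] pointing down, gripper open.
Joint ranges: [-2.7, 2.7], [-0.3, 1.91], [-1.27, 1.3], [0.12, 2.57], [-1.44, 4.58], [0.2, 2.03], [-3.05, 3.05]. Speed limits (rad/s): [2.79, 2.79, 3.14, 3.14, 3.14, 3.14, 3.14].

### API

Orientations are given as a 3x3 rotation matrix whose columns are the frame's x, y, z axes.
In Python, from plant import arm gives the robot as it stands.
- The arm moves only by the tool play_rows, never from a script. Its argument "plan" is a list of rows, each a list of 7 numbers: the shift along the tool's x, y, z in mm, then the turn, a rotation vector about the tool's x, y, z in degrees, then the closure, from -1 (fully open) to 1 (shut), so that 0 is half open. A call has 1 to 20 rows; each row shifts and turns the pose as measured when the row begins, along the tool's axes as they then stand; what a row does not reach is not made up. A row lasts 1/8 s, in which the tool goes at most 62.5 mm and 10.7 degrees, less where a joint would pass 70% of its speed; a pose out of reach is approached as far as the arm can. A call with a gripper value outside its range is refused whole. The fingers move at their own pace and stop on an object; "squeeze" is the grip in N (left out, the last holds). Time passes only in rows, so rows that do not move let the fingers close. It gives the time, the measured TCP pose, the force and the opening at its end, in the units of the state.
- arm.read_state(): the state, without advancing time (a new reading comes with each control period).
- arm.camera(name): name is "scene" or "top" or "wrist"; returns the picture (400x640x3 uint8, blue, green, red); there is no depth.
- arm.camera_params(name): a dict with "fx", "fy", "cx", "cy" (pixels), "cam_to_world" (4x4, takes a point from camera to world coordinates); the wrist camera has in their place "T_tool_cam" (4x4, takes a point from camera to tool coordinates, whose origin is the TCP and whose axes are the tool frame's). Camera axes: x right, y up, looking along -z (the intrinsics and any distortion apply to the point x, -y, -z); pixel columns grow to the right and rows downward; lengths in m; the calibration is good to about 2 mm. A picture is of the moment at which its call begins: read the wrist's pose just before it. camera_params takes no time and is no camera call.
- arm.sign_off(): hands the job in, once; it reports no verdict.
Trained networks look in the newest picture that a camera, given by its name, has taken for a name from the list of things; names that differ only in an ending like _2 or _b are one class to them, and where a whole thing is asked for, a point or a joint stands for the part that bears it (a point fixed in the world has none). Each returns a list of dicts, best first, with "p" (0 to 1); they miss things now and then, are a little off and sometimes report something else, mostly with a low value. They report only what shows in the picture. A call takes as long as a camera call. They do not tell look-alikes from the thing itself.
- arm.silhouettes(camera, thing): "region" (400x640 bool, what is visible of it) and "location" ([row, column] in pixels, amid what is visible of it).
- arm.pinpoint(camera, thing): "location" ([row, column] in pixels: a listed point, or the origin of a listed thing).
The state is a dict: "time_s": time; "joints": joint angles; "joint_vel": joint speeds; "tau": joint torques, N m; "ee_pos": TCP position; "orientation": TCP orientation; "contact_force": force on the tool from outside, world axes, zero at the start; "moment": the same for the moment, N m; "gripper_width": finger opening in m.
Only numpy, scipy, OpenCV 4.12 (cv2) and the standard library are available. Lean on these libraries where they do the work, as an engineer would, in place of code of your own. Each camera call takes 0.05 s, during which the arm holds its last target. There are 200 camera calls.

## Working session

There is one attempt and no reset: what is moved stays moved. The work goes in short steps, Python scripts to look and compute and a tool call to move; the robot and the scene stay as the last step left them, time stands still between calls to the robot, and variables do not carry over. Pictures are saved under pics/ and viewed, about 12 in all and at most 16, crops included, and the job is handed in when it is done.

Besides the shell and the picture viewer there is one more tool, called after ">>>" as a command line: name --pt "numbers of a row" for each row, then --argument value for the rest. play_rows: Moves the arm, as the interface text tells. Its arguments: {"type":"object","properties":{"plan":{"type":"array"},"squeeze":{"type":"number"}},"required":["plan"]}

```bash
ls; mkdir -p pics; cat > h.py <<'E'
from plant import arm
import numpy as np, cv2
def ray(cam,px):
    P=arm.camera_params(cam)
    if 'cam_to_world' in P: T=np.array(P['cam_to_world'])
    else:
        s=arm.read_state(); W=np.eye(4); W[:3,:3]=np.array(s['orientation']); W[:3,3]=s['ee_pos']; T=W@np.array(P['T_tool_cam'])
    r,c=px; d=np.array([(c-P['cx'])/P['fx'],-(r-P['cy'])/P['fy'],-1.])
    return T[:3,3],T[:3,:3]@d
def atz(cam,px,z):
    o,d=ray(cam,px); return o+d*(z-o[2])/d[2]
def tri(a,b):
    (o1,d1),(o2,d2)=a,b
    A=np.stack([d1,-d2],1); t=np.linalg.lstsq(A,o2-o1,rcond=None)[0]
    p,q=o1+t[0]*d1,o2+t[1]*d2; return (p+q)/2,np.linalg.norm(p-q)
def proj(cam,X):
    P=arm.camera_params(cam)
    if 'cam_to_world' in P: T=np.array(P['cam_to_world'])
    else:
        s=arm.read_state(); W=np.eye(4); W[:3,:3]=np.array(s['orientation']); W[:3,3]=s['ee_pos']; T=W@np.array(P['T_tool_cam'])
    q=np.linalg.inv(T)@np.append(X,1); return np.array([P['cy']-P['fy']*q[1]/-q[2],P['cx']+P['fx']*q[0]/-q[2]])
E
python3 - <<'E'
from h import *
np.set_printoptions(precision=3,suppress=True)
s=arm.read_state(); print(s['orientation'],s['ee_pos'],arm.grip_point_offset,s['gripper_width'])
for c in('scene','top','wrist'):
    cv2.imwrite(f'pics/{c}0.png',arm.camera(c)); print(c,arm.camera_params(c))
for c in('scene','top'):
    for n in('pail_a','pail_b','pail_c','pail_a_bail','pail_b_bail','pail_c_bail','hook_1','hook_2','hook_3','rack','shaft_seat','crank','crank_knob','board'):
        print(c,n,[(np.round(d['location']).tolist(),round(d['p'],2)) for d in arm.pinpoint(c,n)][:4])
E
```

```text
pics
[[ 0.26  -0.001 -0.966]
 [ 0.966 -0.002  0.26 ]
 [-0.002 -1.    -0.   ]] [0.143 0.53  0.23 ] -0.0187 0.08555370481988843
scene {'fx': 431.7996103277867, 'fy': 431.7996103277867, 'cx': 318.0716530435849, 'cy': 205.07486127571704, 'cam_to_world': array([[-0.853, -0.343,  0.393,  1.182],
       [ 0.521, -0.53 ,  0.669,  1.016],
       [-0.021,  0.775,  0.631,  1.118],
       [ 0.   ,  0.   ,  0.   ,  1.   ]])}
top {'fx': 432.665213596556, 'fy': 432.665213596556, 'cx': 316.1143801575978, 'cy': 200.0544666442933, 'cam_to_world': array([[ 0.028,  0.975, -0.221,  0.231],
       [-1.   ,  0.029,  0.   , -0.045],
       [ 0.007,  0.221,  0.975,  1.554],
       [ 0.   ,  0.   ,  0.   ,  1.   ]])}
wrist {'fx': 298.61314859120534, 'fy': 298.61314859120534, 'cx': 321.9850908403774, 'cy': 201.1377973886913, 'T_tool_cam': array([[ 1.   , -0.   , -0.001, -0.   ],
       [-0.001,  0.28 , -0.96 , -0.143],
       [ 0.001,  0.96 ,  0.28 ,  0.071],
       [ 0.   ,  0.   ,  0.   ,  1.   ]])}
scene pail_a [([285.0, 408.0], 0.94), ([251.0, 377.0], 0.77), ([270.0, 455.0], 0.58), ([209.0, 333.0], 0.27)]

[... 1298 characters left out ...]
[]
top hook_1 [([177.0, 318.0], 0.78), ([175.0, 270.0], 0.73), ([172.0, 230.0], 0.61), ([197.0, 432.0], 0.33)]
top hook_2 [([177.0, 318.0], 0.78), ([175.0, 270.0], 0.73), ([172.0, 230.0], 0.61), ([197.0, 432.0], 0.33)]
top hook_3 [([177.0, 318.0], 0.78), ([175.0, 270.0], 0.73), ([172.0, 230.0], 0.61), ([197.0, 432.0], 0.33)]
top rack [([167.0, 280.0], 0.77), ([231.0, 194.0], 0.39), ([172.0, 320.0], 0.26)]
top shaft_seat [([216.0, 378.0], 0.7)]
top crank [([280.0, 225.0], 0.72), ([243.0, 338.0], 0.68), ([133.0, 291.0], 0.53), ([265.0, 296.0], 0.51)]
top crank_knob [([132.0, 316.0], 0.56), ([249.0, 285.0], 0.46), ([283.0, 244.0], 0.46), ([221.0, 341.0], 0.4)]
top board [([235.0, 334.0], 0.91)]
```

```bash
python3 - <<'E'
import cv2
t=cv2.imread('pics/top0.png')[90:330,140:460]; cv2.imwrite('pics/t1.png',cv2.resize(t,None,fx=2.5,fy=2.5,interpolation=cv2.INTER_CUBIC))
t=cv2.imread('pics/scene0.png')[110:350,200:520]; cv2.imwrite('pics/s1.png',cv2.resize(t,None,fx=2.5,fy=2.5,interpolation=cv2.INTER_CUBIC))
E
```

```text
(no output)
```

View pics/t1.png

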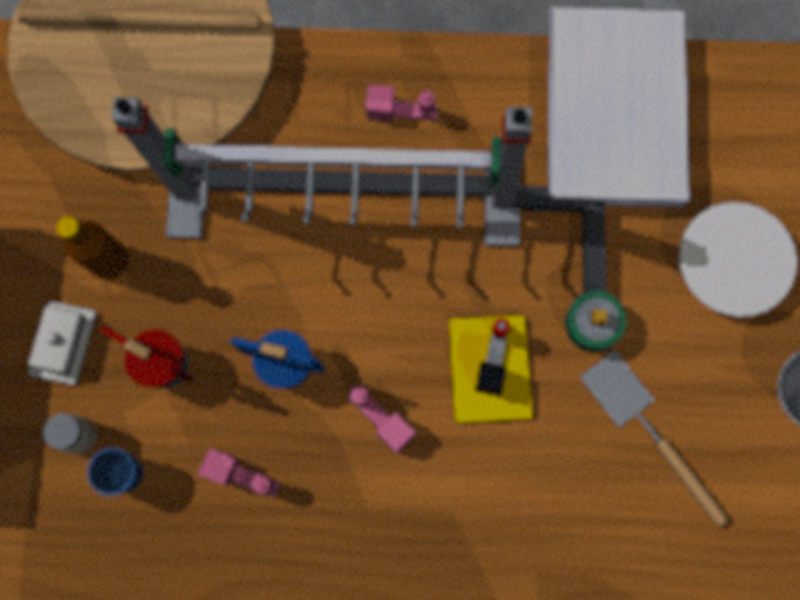

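View pics/s1.png

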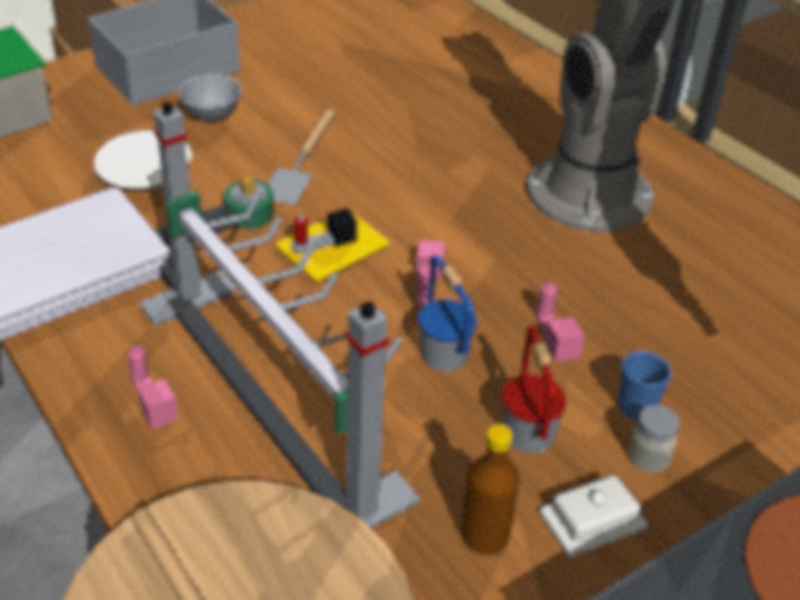

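Top view crop: red-lidded pail (~155,358 crop) and blue-lidded pail (~283,358); no green pail. The real crank is the black hub/red knob piece on the yellow board (~495,355). The three pink ones are decoys: (400,105), (385,420) and (235,472). Next I measure.

```bash
python3 - <<'E'
from h import *
np.set_printoptions(precision=4,suppress=True)
f=lambda x,y:(90+y/2.5,140+x/2.5)
g=lambda x,y:(110+y/2.5,200+x/2.5)
for n,a,b in [('redgrip',(137,348),(543,357)),('bluegrip',(273,351),(453,275)),('shaft top',(600,317),(248,187)),('knob top',(501,324),(301,220)),('hub top',(491,377),(342,218)),
  ('postL top',(127,108),(368,310)),('postR top',(518,118),(169,108)),('tip3R',(462,225),(222,218))]:
    p,e=tri(ray('top',f(*a)),ray('scene',g(*b))); print(n,p,round(e,4))
print('lids',atz('top',f(155,358),.072),atz('top',f(283,359),.072))
img=cv2.imread('pics/top0.png').astype(int); B,G,R=img[...,0],img[...,1],img[...,2]
m=((R>130)&(G>120)&(B<60)).astype(np.uint8); 
n,l,st,c=cv2.connectedComponentsWithStats(m); print(st[1:][st[1:,4]>50])
for i in range(1,n):
    if st[i,4]>300:
        r=cv2.minAreaRect(np.argwhere(l==i)[:,::-1].astype(np.float32)); print(r)
        for q in cv2.boxPoints(r): print(atz('top',q[::-1],.012))
T=arm.pinpoint
print('hooks'); 
hs=[(246,344),(218,319),(202,304)]; ht=[(172,230),(175,270),(177,318)]
for a,b in zip(ht,hs): print(tri(ray('top',a),ray('scene',b)))
print('prong bases top px at z guess')
for x,y in[(250,218),(308,220),(352,222),(415,223),(461,225)]: print(atz('top',f(x,y),.2))
E
```

```text
redgrip [0.4387 0.3522 0.1422] 0.0044
bluegrip [0.4397 0.172  0.1467] 0.0032
shaft top [ 0.5154 -0.2716  0.0515] 0.0043
knob top [ 0.4984 -0.1309  0.0672] 0.0045
hub top [ 0.4271 -0.1199  0.0477] 0.0024
postL top [0.697  0.3347 0.3393] 0.0045
postR top [ 0.6983 -0.1318  0.3432] 0.0017
tip3R [ 0.6343 -0.0841  0.1543] 0.0393
lids [0.4375 0.3442 0.072 ] [0.4413 0.1679 0.072 ]
[[320 217  33  42 641]
 [343 229   9  12  80]]
((335.6396484375, 236.8741455078125), (41.16413879394531, 30.652896881103516), 86.633544921875)
[ 0.5166 -0.0583  0.012 ]
[ 0.5265 -0.1691  0.012 ]
[ 0.3783 -0.1794  0.012 ]
[ 0.3687 -0.0709  0.012 ]
hooks
(array([0.6316, 0.2389, 0.1795]), np.float64(0.007957045098401979))
(array([0.6286, 0.1011, 0.1898]), np.float64(0.022676602178001957))
(array([ 0.6213, -0.0461,  0.159 ]), np.float64(0.011455345771432543))
prong bases top px at z guess
[0.606  0.2035 0.2   ]
[0.6056 0.1282 0.2   ]
[0.6047 0.071  0.2   ]
[ 0.6058 -0.0107  0.2   ]
[ 0.6049 -0.0705  0.2   ]
```

>>> play_rows --pt "-12 -6 -42 0 0 0 -1" --pt "-12 -6 -42 0 0 0 -1" --pt "-12 -6 -42 0 0 0 -1" --pt "-12 -6 -42 0 0 0 -1" --pt "-12 -6 -42 0 0 0 -1" --pt "-12 -6 -42 0 0 0 -1" --pt "-12 -6 -42 0 0 0 -1" --pt "-12 -6 -42 0 0 0 -1" --pt "0 0 0 0 10.5 0 -1" --pt "0 0 0 0 10.5 0 -1" --pt "0 0 0 0 10.5 0 -1" --pt "0 0 0 0 10.5 0 -1" --pt "0 0 0 0 10.5 0 -1" --pt "0 0 0 0 10.5 0 -1" --pt "0 0 0 0 10.5 0 -1" --pt "0 0 0 0 10.5 0 -1" --pt "0 0 0 0 10.5 0 -1" --pt "0 0 0 0 10.5 0 -1"

```text
time_s: 3.8
ee_pos: [0.4523, 0.3464, 0.28]
orientation: [[0.85, 0.001, 0.527], [-0.527, 0.001, 0.85], [0.0, -1.0, 0.001]]
contact_force: [0.6, 0.1, 0.0]
gripper_width: 0.0852
```

```bash
cat >> h.py <<'E'
def go(p,yaw=None,tcp=False):
    """p: wanted grasp point (or TCP); prints local mm shift at the current axes, then turn about tool y (deg)"""
    s=arm.read_state(); R=np.array(s['orientation']); e=np.array(s['ee_pos'])
    off=0 if tcp else 1
    t=np.array(p,float)+np.array([0,0,-0.0187])*off
    d=R.T@(t-e)*1000
    y=np.degrees(np.arctan2(R[1,0],R[0,0]))
    tilt=np.degrees(np.arccos(np.clip(-R[2,1],-1,1)))
    print('tcp',np.round(e,4),'yaw %.2f tilt %.2f'%(y,tilt),'shift',np.round(d,1),'norm %.0f'%np.linalg.norm(d),'turn',None if yaw is None else round((y-yaw+180)%360-180,2),'F',np.round(s['contact_force'],1),'w %.4f t %.1f'%(s['gripper_width'],s['time_s']),'rx/rz tilt fix', np.round(np.degrees(np.cross(np.array([0,1,0]),R.T@np.array([0,0,-1.]))),2))
E
python3 - <<'E'
from h import *
go([.44,.352,.2],-30)
i=arm.camera('wrist'); cv2.imwrite('pics/w1.png',i)
for n in('pail_a_bail','pail_a','hook_1'): print(n,[(np.round(d['location'],1).tolist(),round(d['p'],2), atz('wrist',d['location'],{'pail_a_bail':.145,'pail_a':0,'hook_1':.18}[n]).round(4)) for d in arm.pinpoint('wrist',n)])
E
```

```text
tcp [0.4523 0.3464 0.28  ] yaw -31.82 tilt 0.09 shift [-13.4  98.7  -1.8] norm 100 turn -1.82 F [0.6 0.1 0. ] w 0.0852 t 3.8 rx/rz tilt fix [-0.09  0.    0.  ]
pail_a_bail [([190.3, 305.4], 0.78, array([0.4394, 0.3555, 0.145 ]))]
pail_a [([260.6, 375.1], 0.88, array([ 0.4465,  0.1763, -0.    ])), ([164.7, 313.6], 0.81, array([0.4435, 0.3545, 0.    ]))]
hook_1 [([318.5, 615.4], 0.57, array([0.6317, 0.1014, 0.18  ])), ([196.8, 206.5], 0.31, array([0.3714, 0.4003, 0.18  ]))]
```

View pics/w1.png

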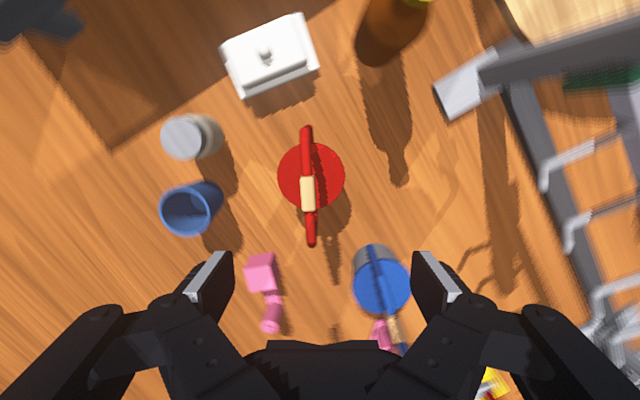

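Wrist picture: red handle bar runs (307,128)–(311,243) with the wooden grip at (308,193), almost along the tool's z.

```bash
python3 - <<'E'
from h import *
i=cv2.imread('pics/w1.png').astype(int);B,G,R=i[...,0],i[...,1],i[...,2]
a=atz('wrist',(133,306.5),.145);b=atz('wrist',(240,311),.145);print(a,b,np.linalg.norm(a-b),(a+b)/2); d=a-b; yaw=np.degrees(np.arctan2(-d[0],d[1]));print(yaw)
m=((R>150)&(G>130)&(B>80)&(B<190)).astype(np.uint8);m[:170]=0;m[215:]=0;m[:,:295]=0;m[:,325:]=0
q=cv2.minAreaRect(np.argwhere(m)[:,::-1].astype(np.float32));print(q,m.sum())
c=atz('wrist',q[0][::-1],.155);print(c)
go([c[0],c[1],.145],yaw)
E
```

```text
[0.4687684  0.40031663 0.145     ] [0.41680798 0.30886542 0.145     ] 0.10518178244040717 [0.44278819 0.35459103 0.145     ]
-29.604216482994094
((304.5, 194.0), (36.0, 19.0), 90.0) 491
[0.43857936 0.35469915 0.155     ]
tcp [0.4523 0.3464 0.2801] yaw -31.29 tilt 0.08 shift [-16.1 153.7  -0.2] norm 155 turn -1.68 F [ 0.  -1.3  0.2] w 0.0855 t 4.0 rx/rz tilt fix [-0.08  0.    0.01]
```

>>> play_rows --pt "-8 0 0 0 -1.7 0 -0.6" --pt "-7 30 0 0 0 0 -0.3" --pt "0 40 0 0 0 0 -0.2" --pt "0 40 0 0 0 0 -0.2" --pt "0 30 0 0 0 0 -0.2" --pt "0 10 0 0 0 0 -0.2" --pt "0 0 0 0 0 0 -0.2" --squeeze 60

```text
time_s: 4.88
ee_pos: [0.437, 0.3591, 0.1281]
orientation: [[0.88, 0.002, 0.475], [-0.475, 0.008, 0.88], [-0.002, -1.0, 0.008]]
contact_force: [-0.9, 0.6, 0.7]
gripper_width: 0.0511
```

```bash
python3 - <<'E'
from h import *
go([.440,.355,.145],-29.6)
i=arm.camera('wrist'); cv2.imwrite('pics/w2.png',i[100:400,150:490])
E
```

```text
tcp [0.437  0.3591 0.1281] yaw -28.34 tilt 0.45 shift [ 4.6  1.8 -2.2] norm 5 turn 1.26 F [-0.9  0.6  0.7] w 0.0511 t 4.9 rx/rz tilt fix [-0.44  0.   -0.1 ]
```

View pics/w2.png

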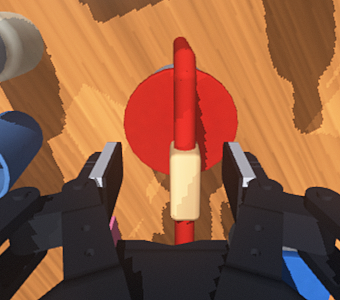

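Wooden grip sits between the pads, ~4 mm to tool +x. Nudge and close.

>>> play_rows --pt "4.5 2 -2 0 1.3 0 -0.2" --pt "0 0 0 0 0 0 0.6" --pt "0 0 0 0 0 0 1" --pt "0 0 0 0 0 0 1" --pt "0 0 0 0 0 0 1" --pt "0 0 0 0 0 0 1" --pt "0 -25 0 0 0 0 1" --pt "0 -40 0 0 0 0 1" --pt "0 -40 0 0 0 0 1" --pt "0 -40 0 0 0 0 1" --pt "0 0 0 0 -7.5 0 1" --pt "0 0 0 0 -7.5 0 1" --pt "0 0 0 0 -7.5 0 1" --pt "0 0 0 0 -7 0 1" --pt "0 0 0 0 0 0 1" --squeeze 60

```text
time_s: 6.8
ee_pos: [0.4373, 0.3522, 0.2733]
orientation: [[1.0, -0.004, -0.012], [0.012, 0.003, 1.0], [-0.004, -1.0, 0.003]]
contact_force: [0.2, 1.0, -1.7]
gripper_width: 0.013
```

```bash
python3 - <<'E'
from h import *
go([.55,.241,.24],0)
i=arm.camera('wrist'); cv2.imwrite('pics/w3.png',i)
for n in('hook_1','pail_a_bail'): print(n,[(np.round(d['location'],1).tolist(),round(d['p'],2), atz('wrist',d['location'],{'pail_a_bail':.28,'hook_1':.18}[n]).round(4)) for d in arm.pinpoint('wrist',n)])
E
```

```text
tcp [0.4373 0.3522 0.2733] yaw 0.68 tilt 0.28 shift [ 111.6   51.2 -112.6] norm 167 turn 0.68 F [ 0.2  1.  -1.7] w 0.0130 t 6.8 rx/rz tilt fix [-0.16  0.   -0.23]
hook_1 []
pail_a_bail [([273.6, 320.3], 0.87, array([0.4368, 0.3449, 0.28  ]))]
```

View pics/w3.png

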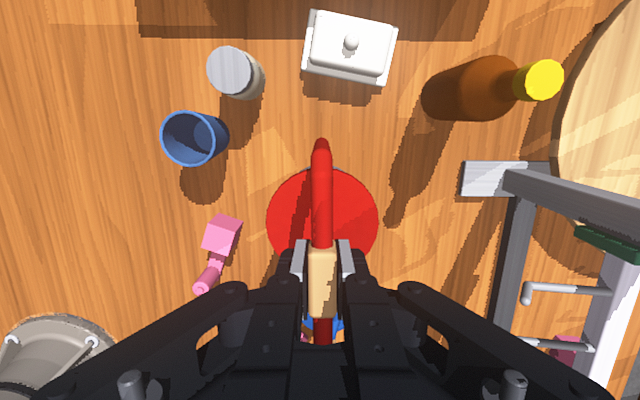

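Red pail is held upright, bar along tool z; hook-1 prong tips at (527,293) and ~(530,343).

>>> play_rows --pt "22 0 -22 0 0 0 1" --pt "22 0 -22 0 0 0 1" --pt "22 0 -22 0 0 0 1" --pt "22 0 -22 0 0.7 0 1" --pt "20 0 -22 0 0 0 1" --pt "0 20 0 0 0 0 1" --pt "0 10 0 0 0 0 1" --pt "0 0 0 0 0 0 1"

```text
time_s: 7.95
ee_pos: [0.5487, 0.2415, 0.2406]
orientation: [[1.0, -0.005, 0.007], [-0.007, 0.002, 1.0], [-0.005, -1.0, 0.002]]
contact_force: [-0.3, -0.8, -2.5]
gripper_width: 0.0129
```

```bash
python3 - <<'E'
from h import *
print(atz('top',(90+255/2.5,140+110/2.5),0))
go([.55,.241,.25],0)
i=arm.camera('wrist'); cv2.imwrite('pics/w4.png',i)
for n in('hook_1',): print(n,[(np.round(d['location'],1).tolist(),round(d['p'],2), atz('wrist',d['location'],{'pail_a_bail':.28,'hook_1':.18}[n]).round(4)) for d in arm.pinpoint('wrist',n)])
E
```

```text
[0.59853174 0.44269826 0.        ]
tcp [0.5487 0.2415 0.2406] yaw -0.38 tilt 0.28 shift [ 1.4  9.3 -0.5] norm 9 turn -0.38 F [-0.3 -0.8 -2.5] w 0.0129 t 8.0 rx/rz tilt fix [-0.09  0.   -0.27]
hook_1 []
```

View pics/w4.png

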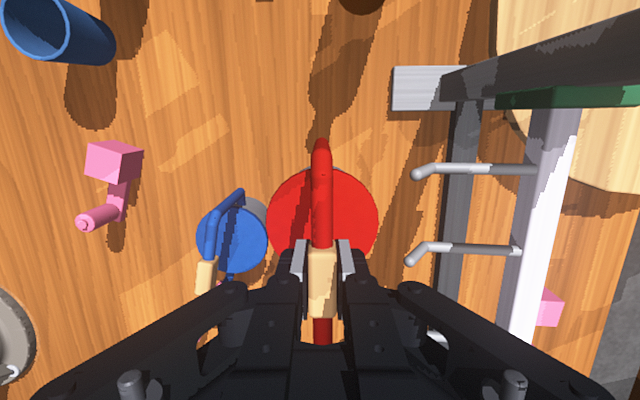

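Hook-1 prong tips now at (417,174) and (411,261); measure height from the 60 mm spacing.

```bash
python3 - <<'E'
from h import *
for z in(.17,.18,.19,.2,.21,.22):
    a=atz('wrist',(174,416),z);b=atz('wrist',(261,410),z);print('tips',z,a.round(4),b.round(4),np.linalg.norm(a-b).round(4))
T=np.array(arm.camera_params('wrist')['T_tool_cam']);P=arm.camera_params('wrist')
W=np.eye(4);W[:3,:3]=[[1.0,-0.004,-0.012],[0.012,0.003,1.0],[-0.004,-1.0,0.003]];W[:3,3]=[0.4373,0.3522,0.2733]
M=W@T
d=np.array([(525-P['cx'])/P['fx'],-(294-P['cy'])/P['fy'],-1.])
print(tri((M[:3,3],M[:3,:3]@d),ray('wrist',(174,416))))
# scene
print(tri(ray('scene',(110+345/2.5,200+400/2.5)),ray('wrist',(174,416))))
for z in(.16,.18,): print('dip',atz('wrist',(167,433),z).round(4),atz('wrist',(247,427),z).round(4))
E
```

```text
tips 0.17 [0.6173 0.2712 0.17  ] [0.6183 0.2013 0.17  ] 0.0699
tips 0.18 [0.6141 0.2732 0.18  ] [0.6151 0.2065 0.18  ] 0.0667
tips 0.19 [0.611  0.2751 0.19  ] [0.6119 0.2117 0.19  ] 0.0634
tips 0.2 [0.6078 0.277  0.2   ] [0.6087 0.2169 0.2   ] 0.0601
tips 0.21 [0.6047 0.279  0.21  ] [0.6055 0.2221 0.21  ] 0.0569
tips 0.22 [0.6015 0.2809 0.22  ] [0.6023 0.2273 0.22  ] 0.0536
(array([0.61163561, 0.27615572, 0.19082084]), np.float64(0.0025487023375454216))
(array([0.60802999, 0.27824885, 0.19395572]), np.float64(0.005536311803792141))
dip [0.6329 0.2746 0.16  ] [0.6344 0.2087 0.16  ]
dip [0.6254 0.278  0.18  ] [0.6268 0.218  0.18  ]
```

>>> play_rows --pt "0 15 3 0 -0.4 0 1" --pt "0 16 0 0 0 0 1" --pt "20 0 0 0 0 0 1" --pt "20 0 0 0 0 0 1" --pt "20 0 0 0 0 0 1" --pt "15 0 0 0 0 0 1" --pt "8 0 0 0 0 0 1" --pt "0 0 0 0 0 0 1"

```text
time_s: 9.05
ee_pos: [0.6303, 0.249, 0.2013]
orientation: [[1.0, -0.012, -0.007], [0.007, 0.002, 1.0], [-0.012, -1.0, 0.002]]
contact_force: [0.1, 0.1, -2.2]
gripper_width: 0.0129
```

```bash
python3 - <<'E'
from h import *
go([.632,.244,.18],0.4)
cv2.imwrite('pics/w5.png',arm.camera('wrist')); 
E
```

```text
tcp [0.6303 0.249  0.2013] yaw 0.41 tilt 0.68 shift [ 2.1 40.  -5.1] norm 40 turn 0.01 F [ 0.1  0.1 -2.2] w 0.0129 t 9.1 rx/rz tilt fix [-0.13  0.   -0.67]
```

View pics/w5.png

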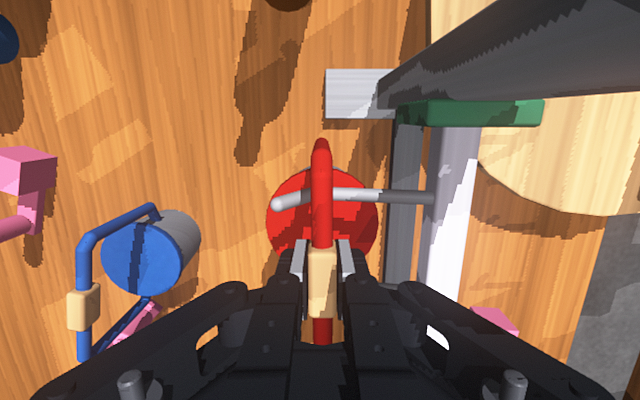

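Bar is over both prong ends (visible tip at (277,202), bar at column 322). Lowering.

>>> play_rows --pt "2 12 -4 0 0 0 1" --pt "0 12 0 0 0 0 1" --pt "0 8 0 0 0 0 1" --pt "0 4 0 0 0 0 1" --pt "0 3 0 0 0 0 1" --pt "0 0 0 0 0 0 1"

```text
time_s: 9.85
ee_pos: [0.6306, 0.2459, 0.1695]
orientation: [[1.0, -0.007, -0.009], [0.009, 0.007, 1.0], [-0.007, -1.0, 0.008]]
contact_force: [0.8, -0.9, -2.7]
gripper_width: 0.0132
```

```bash
python3 - <<'E'
from h import *
go([.632,.244,.177],0.4)
a=cv2.resize(arm.camera('wrist')[80:330,200:470],None,fx=1.6,fy=1.6); s=cv2.resize(arm.camera('scene')[130:300,250:450],None,fx=2,fy=2)
o=np.zeros((400,840,3),np.uint8);o[:,:432]=a;o[:340,435:835]=s;cv2.imwrite('pics/w6.png',cv2.resize(o,(798,380)))
E
```

```text
tcp [0.6306 0.2459 0.1695] yaw 0.52 tilt 0.59 shift [ 1.5 11.2 -2. ] norm 11 turn 0.12 F [ 0.8 -0.9 -2.7] w 0.0132 t 9.8 rx/rz tilt fix [-0.43  0.   -0.4 ]
```

View pics/w6.png

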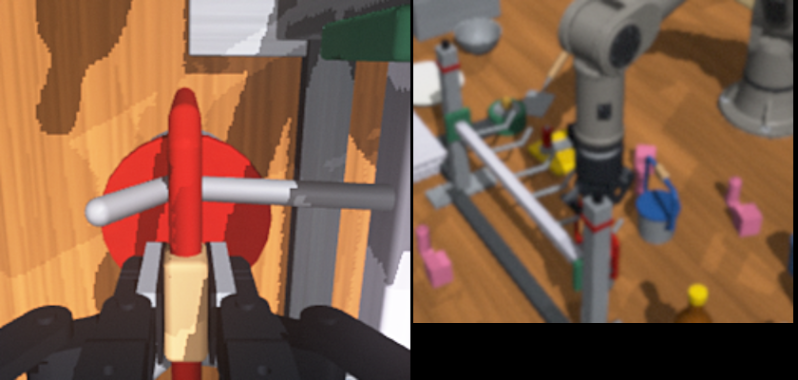

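>>> play_rows --pt "1 4 0 0 0 0 1" --pt "0 4 0 0 0 0 1" --pt "0 3 0 0 0 0 1" --pt "0 0 0 0 0 0 1"

```text
time_s: 10.45
ee_pos: [0.6308, 0.246, 0.1692]
orientation: [[1.0, -0.005, -0.01], [0.01, 0.011, 1.0], [-0.005, -1.0, 0.011]]
contact_force: [-0.5, -0.4, -2.3]
gripper_width: 0.0129
```

>>> play_rows --pt "1 8 0 0 0 0 1" --pt "0 0 0 0 0 0 1"

```text
time_s: 10.7
ee_pos: [0.6317, 0.2463, 0.1694]
orientation: [[1.0, -0.002, -0.011], [0.011, 0.014, 1.0], [-0.002, -1.0, 0.014]]
contact_force: [0.6, 0.1, -2.2]
gripper_width: 0.0131
```

>>> play_rows --pt "0 8 0 0 0 0 1"

```text
time_s: 10.82
ee_pos: [0.6324, 0.2466, 0.1681]
orientation: [[1.0, 0.002, -0.012], [0.012, 0.017, 1.0], [0.002, -1.0, 0.017]]
contact_force: [-14.9, -4.4, 41.4]
gripper_width: 0.0132
```

```bash
python3 - <<'E'
from h import *
s=arm.read_state();print(s['joints'],s['tau'],s['joint_vel'])
go([.632,.244,.177],0.4)
a=cv2.resize(arm.camera('wrist')[80:330,200:470],None,fx=1.6,fy=1.6)
s=cv2.resize(arm.camera('scene')[170:280,290:400],None,fx=3.6,fy=3.6)
o=np.zeros((400,840,3),np.uint8);o[:,:432]=a;o[:396,435:831]=s;cv2.imwrite('pics/w7.png',cv2.resize(o,(798,380)))
E
```

```text
[-0.64774331  0.63700911  0.45344544  1.22813501 -0.2875074   1.32964583
 -0.19412532] [  0.90809176 -24.5675844    2.81885482 -13.13793629  -0.3338802
  -5.27204454   0.06087362] [-0.0046442  -0.01936322  0.00516667  0.04352579 -0.01245704 -0.05165421
  0.01696815]
tcp [0.6324 0.2466 0.1681] yaw 0.66 tilt 0.96 shift [-0.5  9.7 -2.8] norm 10 turn 0.26 F [-14.9  -4.4  41.4] w 0.0132 t 10.8 rx/rz tilt fix [-0.95  0.    0.13]
```

View pics/w7.png

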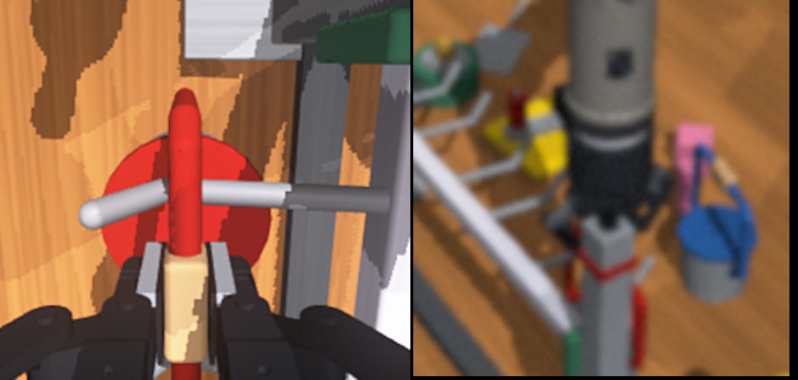

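Contact force 41 N up with the bar in the dip: resting. Release gently and lift away.

>>> play_rows --pt "0 0 0 0 0 0 1" --pt "0 0 0 0 0 0 0.6" --pt "0 0 0 0 0 0 0.3" --pt "0 0 0 0 0 0 0.1" --pt "0 0 0 0 0 0 0" --pt "0 -10 0 0 0 0 0" --pt "0 -20 0 0 0 0 0" --pt "0 -40 0 0 0 0 0" --pt "0 -45 0 0 0 0 0" --pt "-40 -10 0 0 0 0 0" --pt "-50 0 0 0 0 0 -0.3" --pt "-50 0 -30 0 0 0 -0.3" --pt "-40 0 -20 0 0 0 -0.3" --pt "0 0 0 0 0 0 -0.3"

```text
time_s: 12.68
ee_pos: [0.4501, 0.1917, 0.297]
orientation: [[1.0, 0.009, -0.013], [0.012, 0.019, 1.0], [0.009, -1.0, 0.019]]
contact_force: [0.0, -0.3, 0.5]
gripper_width: 0.0555
```

```bash
python3 - <<'E'
from h import *
go([.44,.172,.25],-16)
i=arm.camera('wrist');cv2.imwrite('pics/w8.png',i)
for n in('hook_1','pail_b_bail'): print(n,[(np.round(d['location'],1).tolist(),round(d['p'],2), atz('wrist',d['location'],{'pail_b_bail':.145,'hook_1':.187}[n]).round(4)) for d in arm.pinpoint('wrist',n)])
E
```

```text
tcp [0.4501 0.1917 0.297 ] yaw 0.71 tilt 1.22 shift [-11.   65.2 -20.8] norm 69 turn 16.71 F [ 0.  -0.3  0.5] w 0.0555 t 12.7 rx/rz tilt fix [-1.11  0.    0.52]
hook_1 []
pail_b_bail [([202.8, 318.4], 0.56, array([0.4522, 0.1798, 0.145 ])), ([347.1, 306.5], 0.44, array([0.44  , 0.0025, 0.145 ]))]
```

View pics/w8.png

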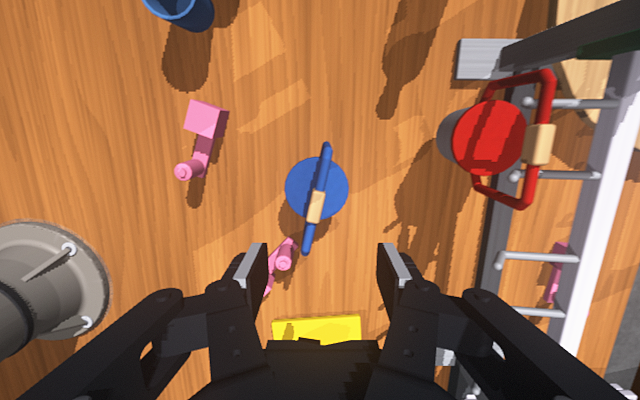

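Red pail hangs on hook 1, grip between the prongs. Blue bar runs (327,146)–(306,252), grip (316,207); hook-2 tips (498,259),(495,312).

```bash
python3 - <<'E'
from h import *
a=atz('wrist',(149,326),.145);b=atz('wrist',(250,307),.145);d=a-b; yaw=np.degrees(np.arctan2(-d[0],d[1]));print(a,b,np.linalg.norm(d),(a+b)/2,yaw)
print('grip',atz('wrist',(207,316),.155), 'lid',atz('wrist',(189,317),.072))
for p in[(101,529),(175,515),(259,498),(312,495)]: print('tips',atz('wrist',p,.205).round(4))
print('redgrip',atz('wrist',(143,540),.192).round(4))
c=(a+b)/2; go([c[0],c[1],.145],yaw)
E
```

```text
[0.45914153 0.23460886 0.145     ] [0.44054318 0.12705884 0.145     ] 0.10914625838824321 [0.44984235 0.18083385 0.145     ] -9.810987577974764
grip [0.44985164 0.17817208 0.155     ] lid [0.45062768 0.17769378 0.072     ]
tips [0.6107 0.2779 0.205 ]
tips [0.6104 0.2212 0.205 ]
tips [0.6091 0.147  0.205 ]
tips [0.6153 0.0938 0.205 ]
redgrip [0.6352 0.246  0.192 ]
tcp [0.4537 0.1937 0.2971] yaw 0.73 tilt 1.28 shift [ -6.2 170.5 -15.9] norm 171 turn 10.54 F [0.1 0.1 0.2] w 0.0554 t 12.8 rx/rz tilt fix [-1.06  0.    0.73]
```

>>> play_rows --pt "0 0 0 -1.1 10.4 0.7 -0.2" --pt "-2 20 -13 0 0 0 -0.2" --pt "0 40 0 0 0 0 -0.2" --pt "0 30 0 0 0 0 -0.2" --pt "0 20 0 0 0 0 -0.2" --pt "0 0 0 0 0 0 -0.2" --pt "0 0 0 0 0 0 -0.2"

```text
time_s: 13.7
ee_pos: [0.4615, 0.1851, 0.1861]
orientation: [[0.985, 0.01, 0.175], [-0.175, -0.003, 0.985], [0.011, -1.0, -0.001]]
contact_force: [0.4, 0.4, 0.0]
gripper_width: 0.051
```

```bash
python3 - <<'E'
from h import *
go([.448,.180,.145],-9.8)
i=arm.camera('wrist');go([.448,.180,.145],-9.8)
for n in('pail_b_bail',): print(n,[(np.round(d['location'],1).tolist(),round(d['p'],2), atz('wrist',d['location'],.145).round(4)) for d in arm.pinpoint('wrist',n)])
hsv=cv2.cvtColor(i,cv2.COLOR_BGR2HSV)
m=cv2.inRange(hsv,(15,50,140),(30,170,255));m[:,:260]=0;m[:,390:]=0;m[:120]=0;m[330:]=0
cv2.imwrite('pics/w9.png',i[60:360,150:490])
E
```

```text
tcp [0.4615 0.1851 0.1861] yaw -10.06 tilt 0.62 shift [-13.1  59.7  -7.3] norm 62 turn -0.26 F [0.4 0.4 0. ] w 0.0510 t 13.7 rx/rz tilt fix [ 0.05 -0.    0.62]
tcp [0.4614 0.1851 0.1861] yaw -10.05 tilt 0.61 shift [-12.9  59.7  -7.4] norm 62 turn -0.25 F [ 0.6 -0.2  0.2] w 0.0510 t 13.8 rx/rz tilt fix [ 0.04 -0.    0.61]
pail_b_bail [([241.3, 297.9], 0.77, array([0.444 , 0.1774, 0.145 ]))]
```

View pics/w9.png

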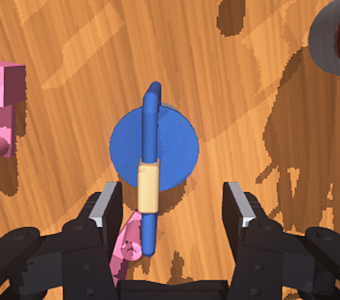

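Grip at crop (148,188) → full (298,248); bar nearly along tool z.

```bash
python3 - <<'E'
from h import *
a=atz('wrist',(152,303),.145);b=atz('wrist',(312,297.5),.145);d=a-b; yaw=np.degrees(np.arctan2(-d[0],d[1]));print(a,b,np.linalg.norm(d),(a+b)/2,yaw)
g=atz('wrist',(247,298),.155);print(g);c=(a+b)/2; 
go([.446,.1775,.145],-12)
E
```

```text
[0.45869656 0.23487916 0.145     ] [0.43295064 0.1234277  0.145     ] 0.11438654419724292 [0.4458236  0.17915343 0.145     ] -13.007476061613591
[0.44483635 0.177734   0.155     ]
tcp [0.4612 0.1851 0.1863] yaw -10.05 tilt 0.61 shift [-14.3  59.8 -10.1] norm 62 turn 1.95 F [ 0.4  0.6 -0.2] w 0.0509 t 13.8 rx/rz tilt fix [ 0.02 -0.    0.61]
```

>>> play_rows --pt "-15 0 -9 0 2.5 0.6 -0.2" --pt "0 25 0 0 0 0 -0.2" --pt "0 25 0 0 0 0 -0.2" --pt "0 11 0 0 0 0 -0.2" --pt "0 0 0 0 0 0 -0.2"

```text
time_s: 14.42
ee_pos: [0.4496, 0.1811, 0.1294]
orientation: [[0.976, 0.011, 0.218], [-0.218, 0.006, 0.976], [0.009, -1.0, 0.008]]
contact_force: [-0.2, 0.2, -0.4]
gripper_width: 0.0514
```

```bash
python3 - <<'E'
from h import *
i=arm.camera('wrist');go([.446,.1785,.145],-12.5)
print([(np.round(d['location'],1).tolist(),round(d['p'],2), atz('wrist',d['location'],.145).round(4)) for d in arm.pinpoint('wrist','pail_b_bail')])
E
```

```text
tcp [0.4501 0.1813 0.1299] yaw -12.61 tilt 0.79 shift [-3.4  3.5 -3.6] norm 6 turn -0.11 F [ 0.7 -0.  -0.4] w 0.0512 t 14.5 rx/rz tilt fix [-0.52  0.    0.59]
[([282.3, 315.9], 0.65, array([0.4457, 0.1747, 0.145 ]))]
```

>>> play_rows --pt "-4 4 -4 -0.5 0 0.6 -0.2" --pt "0 0 0 0 0 0 0.6" --pt "0 0 0 0 0 0 1" --pt "0 0 0 0 0 0 1" --pt "0 0 0 0 0 0 1" --pt "0 0 0 0 0 0 1" --pt "0 -25 0 0 0 0 1" --pt "0 -40 0 0 0 0 1" --pt "0 -40 0 0 0 0 1" --pt "0 0 0 0 -6.5 0 1" --pt "0 0 0 0 -6.5 0 1" --pt "0 0 0 0 0 0 1"

```text
time_s: 16.02
ee_pos: [0.443, 0.1766, 0.231]
orientation: [[1.0, -0.006, -0.012], [0.012, -0.004, 1.0], [-0.006, -1.0, -0.004]]
contact_force: [-0.3, 0.4, -3.8]
gripper_width: 0.0131
```

```bash
python3 - <<'E'
from h import *
i=arm.camera('wrist');go([.55,.1075,.23],0.5)
print([(np.round(d['location'],1).tolist(),round(d['p'],2)) for d in arm.pinpoint('wrist','pail_b_bail')])
E
```

```text
tcp [0.4427 0.1765 0.2307] yaw 0.66 tilt 0.47 shift [106.6  19.  -70.2] norm 129 turn 0.16 F [-0.2  0.4 -3.6] w 0.0132 t 16.1 rx/rz tilt fix [ 0.24  0.   -0.41]
[([276.6, 321.5], 0.59)]
```

>>> play_rows --pt "0 0 -25 0 0 0 1" --pt "20 0 -25 0 0 0 1" --pt "30 0 -20 0 0 0 1" --pt "30 6 0 0 0 0 1" --pt "27 6 0 0 0 0 1" --pt "0 0 0 0 0 0 1" --pt "0 0 0 0 0 0 1"

```text
time_s: 17.0
ee_pos: [0.5501, 0.1059, 0.2133]
orientation: [[1.0, -0.016, -0.005], [0.005, -0.007, 1.0], [-0.016, -1.0, -0.007]]
contact_force: [0.1, 0.3, -2.6]
gripper_width: 0.0132
```

```bash
python3 - <<'E'
from h import *
i=arm.camera('wrist');cv2.imwrite('pics/w10.png',i);go([.633,.106,.228],0.5)
print([(np.round(d['location'],1).tolist(),round(d['p'],2),atz('wrist',d['location'],.187).round(4)) for d in arm.pinpoint('wrist','hook_2')])
E
```

```text
tcp [0.5501 0.106  0.2134] yaw 0.28 tilt 0.96 shift [82.9  2.8 -0.3] norm 83 turn -0.22 F [ 0.2 -0.1 -2.9] w 0.0132 t 17.1 rx/rz tilt fix [ 0.39  0.   -0.87]
[]
```

View pics/w10.png

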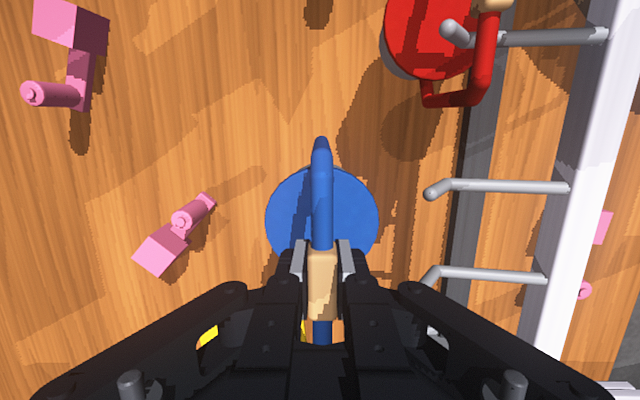

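Hook-2 tips at (430,193) and about (424,285, half hidden); red pail's inner prong at (452,32).

```bash
python3 - <<'E'
from h import *
for z in(.195,.205): print(z,atz('wrist',(194,430),z).round(4),atz('wrist',(285,423),z).round(4))
print('prong near rail', [atz('wrist',p,.187).round(4) for p in[(36,580),(187,555),(278,535)]])
E
```

```text
0.195 [0.6096 0.1346 0.195 ] [0.6116 0.0771 0.195 ]
0.205 [0.606  0.1373 0.205 ] [0.6078 0.0834 0.205 ]
prong near rail [array([0.6783, 0.2152, 0.187 ]), array([0.6835, 0.1374, 0.187 ]), array([0.6844, 0.0782, 0.187 ])]
```

>>> play_rows --pt "20 0 1 0.4 0 -0.8 1" --pt "22 0 0 0 0 0 1" --pt "22 0 0 0 0 0 1" --pt "15 0 0 0 0 0 1" --pt "4 0 0 0 0 0 1" --pt "0 0 0 0 0 0 1"

```text
time_s: 17.85
ee_pos: [0.6307, 0.1109, 0.2151]
orientation: [[1.0, -0.003, -0.009], [0.009, 0.005, 1.0], [-0.003, -1.0, 0.005]]
contact_force: [0.5, -0.0, -3.3]
gripper_width: 0.0129
```

```bash
python3 - <<'E'
from h import *
go([.632,.107,.187],0.5)
E
```

```text
tcp [0.6307 0.1109 0.2151] yaw 0.50 tilt 0.35 shift [ 1.4 46.8 -4.2] norm 47 turn 0.0 F [ 0.5 -0.  -3.3] w 0.0129 t 17.9 rx/rz tilt fix [-0.31  0.   -0.17]
```

>>> play_rows --pt "1 15 -4 0 0 0 1" --pt "0 15 0 0 0 0 1" --pt "0 10 0 0 0 0 1" --pt "0 6 0 0 0 0 1" --pt "0 5 0 0 0 0 1"

```text
time_s: 18.48
ee_pos: [0.6305, 0.1074, 0.1654]
orientation: [[1.0, -0.001, -0.009], [0.009, 0.008, 1.0], [-0.001, -1.0, 0.008]]
contact_force: [-9.8, -0.7, 26.0]
gripper_width: 0.0134
```

```bash
python3 - <<'E'
from h import *
go([.632,.107,.187],0.5)
E
```

```text
tcp [0.6305 0.1074 0.1654] yaw 0.51 tilt 0.45 shift [ 1.5 -2.9 -0.4] norm 3 turn 0.01 F [-9.8 -0.7 26. ] w 0.0134 t 18.5 rx/rz tilt fix [-0.44  0.   -0.06]
```

Contact at 26 N; release and move off to look at crank and winder.

>>> play_rows --pt "0 0 0 0 0 0 0.6" --pt "0 0 0 0 0 0 0.3" --pt "0 0 0 0 0 0 0.1" --pt "0 0 0 0 0 0 0" --pt "0 -10 0 0 0 0 0" --pt "0 -30 0 0 0 0 0" --pt "0 -45 0 0 0 0 0" --pt "0 -45 0 0 0 0 0" --pt "-45 -5 0 0 0 0 0" --pt "-45 0 -45 0 0 0 -0.3" --pt "-45 0 -45 0 0 0 -0.3" --pt "-10 0 -45 0 0 0 -0.3" --pt "0 0 -45 0 0 0 -0.3" --pt "0 0 -45 0 0 0 -0.3" --pt "0 0 -45 0 0 0 -0.3" --pt "0 0 -45 0 0 0 -0.3" --pt "0 0 -45 0 0 0 -0.3" --pt "0 0 -45 0 0 0 -0.3" --pt "0 0 -35 0 0 0 -0.3" --pt "0 0 0 0 0 0 -0.3"

```text
time_s: 20.98
ee_pos: [0.4906, -0.3479, 0.3115]
orientation: [[1.0, 0.02, -0.015], [0.014, 0.008, 1.0], [0.02, -1.0, 0.008]]
contact_force: [-0.8, 0.3, 0.3]
gripper_width: 0.0557
```

```bash
python3 - <<'E'
from h import *
i=arm.camera('wrist');cv2.imwrite('pics/w11.png',i);go([.48,-.33,.3],0)
for n,z in(('crank',.012),('crank_knob',.052),('shaft_seat',.049),('board',0),('pail_a_bail',.187)):
  print(n,[(np.round(d['location'],1).tolist(),round(d['p'],2),atz('wrist',d['location'],z).round(4)) for d in arm.pinpoint('wrist',n)])
print(arm.read_state()['joints'])
E
```

```text
tcp [ 0.4915 -0.346   0.3117] yaw 0.98 tilt 1.35 shift [-11.9  30.3  15.9] norm 36 turn 0.98 F [0.  0.7 0.1] w 0.0555 t 21.0 rx/rz tilt fix [-0.54  0.    1.23]
crank []
crank_knob []
shaft_seat [([107.8, 339.1], 0.65, array([ 0.5198, -0.2599,  0.049 ]))]
board []
pail_a_bail []
[ 0.10283961  0.45483919  0.78435986  1.23468818 -0.34027691  1.56722895
  0.85664692]
```

View pics/w11.png

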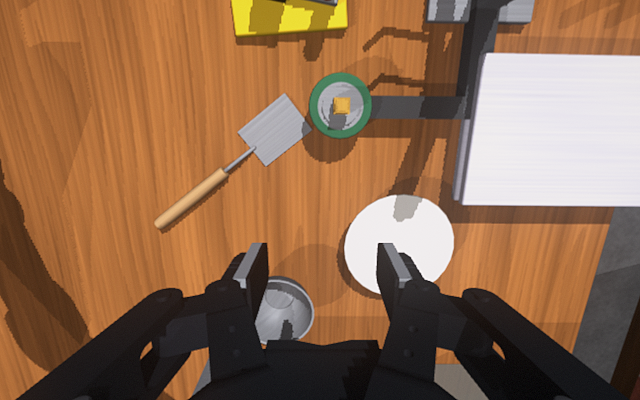

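Shaft at (342,106) inside the green winder. Move back toward the board and measure numerically.

>>> play_rows --pt "-10 0 45 -0.5 0 1.2 -0.3" --pt "-10 0 45 0 0 0 -0.3" --pt "0 0 20 0 0 0 -0.3" --pt "0 0 0 0 0 0 -0.3" --pt "0 0 0 0 0 0 -0.3"

```text
time_s: 21.9
ee_pos: [0.4711, -0.2259, 0.3123]
orientation: [[0.999, 0.003, -0.032], [0.032, 0.004, 0.999], [0.003, -1.0, 0.004]]
contact_force: [-0.5, -0.5, -0.0]
gripper_width: 0.0554
```

```bash
python3 - <<'E'
from h import *
i0=cv2.imread('pics/w11.png')
def sq(i,box):
    r0,r1,c0,c1=box; hsv=cv2.cvtColor(i,cv2.COLOR_BGR2HSV); m=cv2.inRange(hsv,(10,130,110),(30,255,255)); k=np.zeros_like(m);k[r0:r1,c0:c1]=m[r0:r1,c0:c1]; return cv2.minAreaRect(np.argwhere(k)[:,::-1].astype(np.float32)),int((k>0).sum())
print(sq(i0,(90,122,328,356)))
i=arm.camera('wrist');go([.48,-.24,.3],0); cv2.imwrite('pics/w12.png',i)
for n,z in(('crank',.012),('crank_knob',.052),('shaft_seat',.049),('board',0)):
  print(n,[(np.round(d['location'],1).tolist(),round(d['p'],2),atz('wrist',d['location'],z).round(4)) for d in arm.pinpoint('wrist',n)])
print(arm.read_state()['joints'].round(2), proj('wrist',[.515,-.27,.073]))
E
```

```text
(((341.0, 105.5), (15.0, 16.0), 90.0), 267)
tcp [ 0.4712 -0.2259  0.3122] yaw 1.81 tilt 0.30 shift [  8.3  30.9 -14.5] norm 35 turn 1.81 F [-0.2  0.2 -0.3] w 0.0553 t 21.9 rx/rz tilt fix [-0.25  0.    0.17]
crank [([84.5, 292.9], 0.57, array([ 0.4282, -0.1159,  0.012 ]))]
crank_knob [([93.4, 343.6], 0.88, array([ 0.4962, -0.1285,  0.052 ])), ([241.5, 246.1], 0.42, array([ 0.3643, -0.3364,  0.052 ])), ([2.9, 626.5], 0.37, array([ 0.8256, -0.0174,  0.052 ]))]
shaft_seat [([194.0, 354.9], 0.58, array([ 0.5189, -0.261 ,  0.049 ]))]
board [([86.2, 310.0], 0.89, array([ 0.4512, -0.1167,  0.    ]))]
[-0.19  0.27  0.79  1.45 -0.2   1.5   0.63] [205.05155752 353.56699381]
```

View pics/w12.png

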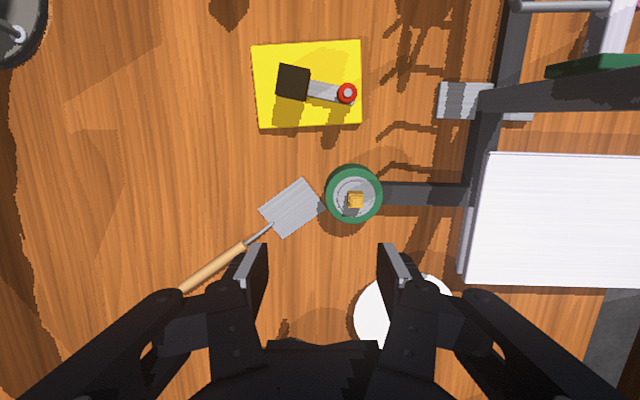

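Crank on board: hub top ≈(294,80), knob (347,92); shaft (356,198).

```bash
python3 - <<'E'
from h import *
np.set_printoptions(precision=4,suppress=True)
i=cv2.imread('pics/w12.png')
g=cv2.cvtColor(i,cv2.COLOR_BGR2HSV)
m=cv2.inRange(g,(0,0,0),(180,255,62));k=np.zeros_like(m);k[58:108,268:318]=m[58:108,268:318]
n,l,st,c=cv2.connectedComponentsWithStats(k);j=1+st[1:,4].argmax();r=cv2.minAreaRect(np.argwhere(l==j)[:,::-1].astype(np.float32));print('dark',r,st[j])
K=np.ascontiguousarray(i[55:115,265:365]);S=np.ascontiguousarray(i[180:218,335:378])
o=np.zeros((600,790,3),np.uint8);a=cv2.resize(K,(700,420),interpolation=0)
o=np.concatenate([cv2.resize(K,(790,474),interpolation=cv2.INTER_NEAREST)]);cv2.imwrite('pics/k.png',np.concatenate([cv2.resize(K,(500,300),interpolation=0),cv2.resize(S,(290,300),interpolation=0)],1))
sm=cv2.inRange(g,(12,120,90),(28,255,255));k=np.zeros_like(sm);k[188:212,344:370]=sm[188:212,344:370]
q=cv2.minAreaRect(np.argwhere(k)[:,::-1].astype(np.float32));print('shaft',q)
gm=cv2.inRange(g,(60,90,20),(95,255,255));k=np.zeros_like(gm);k[155:235,315:395]=gm[155:235,315:395]
h=cv2.convexHull(np.argwhere(k)[:,::-1].astype(np.float32));print('green',cv2.fitEllipse(h)) 
print('winder',atz('wrist',cv2.fitEllipse(h)[0][::-1],.04))
print('knob top',atz('wrist',(92,347),.073))
E
```

```text
dark ((292.1730651855469, 81.6346206665039), (32.359161376953125, 32.55527877807617), 11.309932708740234) [275  63  35  38 176]
shaft ((354.5, 199.0), (16.0, 15.0), 90.0)
green ((353.1644592285156, 193.55870056152344), (56.89760208129883, 59.16182327270508), 177.04486083984375)
winder [ 0.5174 -0.2626  0.04  ]
knob top [ 0.4986 -0.1283  0.073 ]
```

View pics/k.png

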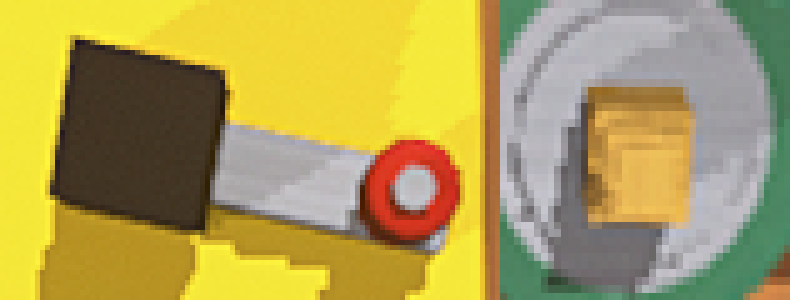

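Hub top corners (crop/5): centre ≈ full (293,82); shaft is nearly square to the image. Compute poses.

```bash
python3 - <<'E'
from h import *
np.set_printoptions(precision=4,suppress=True)
C=[atz('wrist',(55+y/5-.4,265+x/5-.4),.056) for x,y in[(75,38),(228,72),(205,232),(52,198)]]
C=np.array(C);print(C.round(4),'centre',C.mean(0)); 
for a,b in((0,1),(1,2),(3,2),(0,3)): d=C[b]-C[a];print(np.linalg.norm(d),np.degrees(np.arctan2(d[1],d[0])))
k=atz('wrist',(55+188/5-.4,265+413/5-.4),.073);print('knob',k,'len',np.linalg.norm((k-C.mean(0))[:2]),'yaw',np.degrees(np.arctan2(*(k-C.mean(0))[[1,0]])))
# shaft: fit a model (20 sq, z .049-.067, top taper to 14 sq at .073) to the orange mask
from scipy.optimize import minimize
i=cv2.imread('pics/w12.png');g=cv2.cvtColor(i,cv2.COLOR_BGR2HSV)
sub=i[186:214,342:372].astype(int)
m0=(sub[...,2]-sub[...,0]>50)&(sub[...,2]>90)&(sub[...,2]-sub[...,1]>15)
print(m0.sum()); 
for r in m0.astype(int): print(''.join('.#'[v] for v in r))
P=arm.camera_params('wrist')
def ren(v):
    x,y,a=v;S=8;M=np.zeros((28*S,30*S),np.uint8);R=np.array([[np.cos(a),-np.sin(a)],[np.sin(a),np.cos(a)]])
    pts=[]
    for h,z in((.010,.049),(.010,.067),(.007,.073)):
        for s in((1,1),(1,-1),(-1,-1),(-1,1)):
            q=R@(np.array(s)*h);r,c=proj('wrist',[x+q[0],y+q[1],z]);pts.append(((c-342+.5)*S,(r-186+.5)*S))
    cv2.fillConvexPoly(M,cv2.convexHull(np.array(pts,np.float32)).astype(np.int32),255)
    return cv2.resize(M,(30,28),interpolation=cv2.INTER_AREA)/255.
best=[]
for a0 in np.radians(np.arange(-45,45,7.5)):
    f=lambda v:((ren([v[0]*.001+.518,v[1]*.001-.264,v[2]*.03+a0])-m0)**2).sum()
    r=minimize(f,[0,0,0],method='Nelder-Mead',options=dict(initial_simplex=[[0,0,0],[4,0,0],[0,4,0],[0,0,3]],maxiter=120));best.append((r.fun,r.x[0]*.001+.518,r.x[1]*.001-.264,np.degrees(r.x[2]*.03+a0)))
for b in sorted(best)[:5]: print(np.round(b,4))
E
```

```text
[[ 0.4156 -0.0952  0.056 ]
 [ 0.4532 -0.1017  0.056 ]
 [ 0.4481 -0.1393  0.056 ]
 [ 0.4095 -0.1324  0.056 ]] centre [ 0.4316 -0.1171  0.056 ]
0.038196494392876035 -9.85723898035247
0.03796357842437656 -97.71357713555882
0.03926667275978946 -10.199424491359576
0.037704130912592886 -99.32451755732394
knob [ 0.4989 -0.1285  0.073 ] len 0.06825727772287242 yaw -9.553794126413
263
..............................
..............................
..............................
..............................
..............................
......##############..........
......##############..........
......###############.........
......################........
......################........
......################........
......################........
......################........
......################........
......###############.........
......###############.........
......###############.........
......###############.........
.....################.........
......###############.........
......###############.........
......###############.........
................#.##..........
..............................
..............................
..............................
..............................
..............................Traceback (most recent call last):
  File "<stdin>", line 26, in <module>
    res = _minimize_neldermead(fun, x0, args, callback, bounds=bounds,
                               **options)
    fxr = func(xr)
    fx = function(np.copy(x), *(wrapper_args + args))
  File "<stdin>", line 25, in <lambda>
  File "<stdin>", line 20, in ren
  File "h.py", line 20, in proj
    s=arm.read_state(); W=np.eye(4); W[:3,:3]=np.array(s['orientation']); W[:3,3]=s['ee_pos']; T=W@np.array(P['T_tool_cam'])
ValueError: time passes only in moves, steps and waits
```

```bash
cat > fit.py <<'E'
from h import *
from scipy.optimize import minimize
def shaft(i,guess,Tc=None):
    s=arm.read_state();P=arm.camera_params('wrist');W=np.eye(4);W[:3,:3]=np.array(s['orientation']);W[:3,3]=s['ee_pos'];I=np.linalg.inv(W@np.array(P['T_tool_cam']))
    def pr(X):
        q=I[:3,:3]@X+I[:3,3];return P['cy']-P['fy']*q[1]/-q[2],P['cx']+P['fx']*q[0]/-q[2]
    r,c=np.round(pr(np.array([*guess,.065]))).astype(int);H=26;r0,c0=r-H,c-H
    sub=i[r0:r+H,c0:c+H].astype(int);B,G,R=sub[...,0],sub[...,1],sub[...,2]
    m=((R-B>50)&(R>90)&(R-G>15)).astype(np.uint8);n,l,st,ce=cv2.connectedComponentsWithStats(m)
    j=1+np.argmin(np.hypot(*(ce[1:]-H).T)-np.minimum(st[1:,4],150)*.05);m0=(l==j)
    def ren(v):
        x,y,a=v;S=8;M=np.zeros((2*H*S,2*H*S),np.uint8);Rt=np.array([[np.cos(a),-np.sin(a)],[np.sin(a),np.cos(a)]]);pts=[]
        for h,z in((.010,.049),(.010,.067),(.007,.073)):
            for q in((1,1),(1,-1),(-1,-1),(-1,1)):
                rr,cc=pr(np.array([*(np.array([x,y])+Rt@(np.array(q)*h)),z]));pts.append(((cc-c0+.5)*S,(rr-r0+.5)*S))
        cv2.fillConvexPoly(M,cv2.convexHull(np.array(pts,np.float32)).astype(np.int32),255)
        return cv2.resize(M,(2*H,2*H),interpolation=cv2.INTER_AREA)/255.
    out=[]
    for a0 in np.radians(np.arange(-45,45,10)):
        f=lambda v:((ren([v[0]*.001+guess[0],v[1]*.001+guess[1],v[2]*.03+a0])-m0)**2).sum()
        q=minimize(f,[0,0,0],method='Nelder-Mead',options=dict(initial_simplex=[[0,0,0],[4,0,0],[0,4,0],[0,0,3]],maxiter=120))
        out.append((q.fun,q.x[0]*.001+guess[0],q.x[1]*.001+guess[1],np.degrees(q.x[2]*.03+a0)))
    return sorted(out)[:4],m0.sum()
if __name__=='__main__':
    for b in shaft(cv2.imread('pics/w12.png'),(.518,-.264))[0]: print(np.round(b,4))
    s=arm.read_state();print(s['joints'].round(3));go([.4316,-.1171,.15],-100)
E
python3 fit.py
```

```text
[ 8.9997  0.5182 -0.2657  0.626 ]
[ 8.9997  0.5182 -0.2657  0.5759]
[ 9.0941  0.5182 -0.2658  0.1804]
[ 9.1335  0.5183 -0.2657  0.9162]
[-0.189  0.271  0.794  1.45  -0.197  1.502  0.63 ]
tcp [ 0.4708 -0.2267  0.3119] yaw 1.70 tilt 0.26 shift [-36.4 181.  110. ] norm 215 turn 101.7 F [-1.3 -0.2 -0. ] w 0.0553 t 22.1 rx/rz tilt fix [-0.23  0.    0.12]
```

>>> play_rows --pt "0 0 0 0 10.2 0 -0.3" --pt "0 0 0 0 10.2 0 -0.3" --pt "0 0 0 0 10.2 0 -0.3" --pt "0 0 0 0 10.2 0 -0.3" --pt "0 0 0 0 10.2 0 -0.3" --pt "0 0 0 0 10.2 0 -0.3" --pt "0 0 0 0 10.2 0 -0.3" --pt "0 0 0 0 10.2 0 -0.3" --pt "0 0 0 0 10.2 0 -0.3" --pt "0 0 0 0 10.2 0 -0.3" --pt "-35 30 -20 0 0 0 -0.3" --pt "-35 30 -20 0 0 0 -0.3" --pt "-31 40 -18 0 0 0 -0.3" --pt "0 0 0 0 0 0 -0.2" --pt "0 0 0 0 0 0 -0.2"

```text
time_s: 24.02
ee_pos: [0.4363, -0.1259, 0.2079]
orientation: [[-0.261, -0.001, 0.965], [-0.965, -0.008, -0.261], [0.008, -1.0, 0.001]]
contact_force: [0.0, 0.5, 0.1]
gripper_width: 0.0513
```

```bash
python3 - <<'E'
from h import *
i=arm.camera('wrist');cv2.imwrite('pics/w13.png',i);go([.4316,-.1171,.042],-99.8);print(arm.read_state()['joints'].round(3))
g=cv2.cvtColor(i,cv2.COLOR_BGR2HSV);m=cv2.inRange(g,(0,0,0),(180,255,62))
R,G=i[...,2].astype(int),i[...,1].astype(int)
for n,z in(('crank',.012),('crank_knob',.052)):
  print(n,[(np.round(d['location'],1).tolist(),round(d['p'],2),atz('wrist',d['location'],z).round(4)) for d in arm.pinpoint('wrist',n)])
print(proj('wrist',[.4316,-.1171,.056]))
E
```

```text
tcp [ 0.436  -0.1256  0.2077] yaw -105.16 tilt 0.44 shift [ -8.5 184.4  -6.4] norm 185 turn -5.36 F [-0.3  0.2 -0.5] w 0.0512 t 24.1 rx/rz tilt fix [ 0.02 -0.    0.44]
[-0.784  0.247  1.221  1.826 -0.238  1.237 -1.329]
crank [([264.1, 233.1], 0.69, array([0.3594, 0.0087, 0.012 ])), ([342.9, 80.1], 0.65, array([0.3022, 0.2495, 0.012 ])), ([185.2, 312.5], 0.62, array([ 0.431 , -0.1149,  0.012 ]))]
crank_knob [([127.9, 304.9], 0.71, array([ 0.497 , -0.1269,  0.052 ])), ([261.5, 166.6], 0.63, array([0.3993, 0.0598, 0.052 ]))]
[194.24138203 313.18245356]
```

J3 is near its limit this way round (1.22 of 1.3); turn the other way (half-turn-equivalent grasp).

>>> play_rows --pt "0 0 0 0 -10.3 0 -0.2" --pt "0 0 0 0 -10.3 0 -0.2" --pt "0 0 0 0 -10.3 0 -0.2" --pt "0 0 0 0 -10.3 0 -0.2" --pt "0 0 0 0 -10.3 0 -0.2" --pt "0 0 0 0 -10.3 0 -0.2" --pt "0 0 0 0 -10.3 0 -0.2" --pt "0 0 0 0 -10.3 0 -0.2" --pt "0 0 0 0 -10.3 0 -0.2" --pt "0 0 0 0 -10.3 0 -0.2" --pt "0 0 0 0 -10.3 0 -0.2" --pt "0 0 0 0 -10.3 0 -0.2" --pt "0 0 0 0 -10.3 0 -0.2" --pt "0 0 0 0 -10.3 0 -0.2" --pt "0 0 0 0 -10.3 0 -0.2" --pt "0 0 0 0 -10.3 0 -0.2" --pt "0 0 0 0 -10 0 -0.2" --pt "0 0 0 0 0 0 -0.2" --pt "0 0 0 0 0 0 -0.2"

```text
time_s: 26.55
ee_pos: [0.4524, -0.1585, 0.2285]
orientation: [[0.3, 0.039, -0.953], [0.954, -0.033, 0.299], [-0.02, -0.999, -0.048]]
contact_force: [0.0, -0.2, 0.0]
gripper_width: 0.0513
```

```bash
python3 - <<'E'
from h import *
i=arm.camera('wrist');cv2.imwrite('pics/w14.png',i);go([.4316,-.1171,.042],80.2);print(arm.read_state()['joints'].round(3))
for n,z in(('crank',.012),('crank_knob',.052)):
  print(n,[(np.round(d['location'],1).tolist(),round(d['p'],2),atz('wrist',d['location'],z).round(4)) for d in arm.pinpoint('wrist',n)])
E
```

```text
tcp [ 0.4524 -0.1585  0.2285] yaw 72.55 tilt 2.96 shift [ 37.4 202.7  41.9] norm 210 turn -7.65 F [ 0.7 -0.  -0.3] w 0.0514 t 26.6 rx/rz tilt fix [ 2.73  0.   -1.15]
[-0.353  0.149  0.725  1.764 -0.087  1.218  1.66 ]
crank [([140.5, 356.9], 0.98, array([ 0.4335, -0.1139,  0.012 ])), ([25.9, 451.0], 0.93, array([0.3486, 0.0103, 0.012 ]))]
crank_knob [([207.1, 362.7], 0.98, array([ 0.5003, -0.1288,  0.052 ])), ([56.2, 529.3], 0.75, array([0.399 , 0.0604, 0.052 ]))]
```

>>> play_rows --pt "0 0 0 2.7 -7.6 -1.1 -0.2" --pt "19 25 20 0 0 0 -0.2" --pt "18 25 18 0 0 0 -0.2" --pt "0 30 0 0 0 0 -0.2" --pt "0 0 0 0 0 0 -0.2" --pt "0 0 0 0 0 0 -0.2"

```text
time_s: 27.45
ee_pos: [0.4216, -0.1143, 0.1477]
orientation: [[0.169, -0.0, -0.986], [0.986, -0.003, 0.169], [-0.003, -1.0, -0.0]]
contact_force: [0.9, -0.7, -0.6]
gripper_width: 0.0513
```

```bash
python3 - <<'E'
from h import *
np.set_printoptions(precision=4,suppress=True)
i=arm.camera('wrist');cv2.imwrite('pics/w15.png',i);go([.4316,-.1171,.042],80.2);print(arm.read_state()['joints'].round(3))
for n,z in(('crank',.012),('crank_knob',.052)):
  print(n,[(np.round(d['location'],1).tolist(),round(d['p'],2),atz('wrist',d['location'],z).round(4)) for d in arm.pinpoint('wrist',n)][:2])
c=proj('wrist',[.4316,-.1171,.056]);print(c)
sub=i[int(c[0])-45:int(c[0])+45,int(c[1])-45:int(c[1])+45].astype(int)
m=(sub.max(2)<75)
for r in m[::3,::2].astype(int): print(''.join('.#'[v] for v in r))
E
```

```text
tcp [ 0.4215 -0.1143  0.1477] yaw 80.28 tilt 0.19 shift [ -0.7 124.4 -10.4] norm 125 turn 0.08 F [0.8 0.1 0.1] w 0.0512 t 27.5 rx/rz tilt fix [ 0.01  0.   -0.19]
[-0.38   0.17   0.682  1.95  -0.119  1.061  1.755]
crank [([90.8, 450.4], 0.91, array([0.3512, 0.0112, 0.012 ])), ([198.5, 322.0], 0.71, array([ 0.429 , -0.1162,  0.012 ]))]
crank_knob [([137.6, 535.8], 0.84, array([0.3972, 0.0589, 0.052 ])), ([287.4, 323.0], 0.67, array([ 0.5009, -0.1274,  0.052 ]))]
[215.9609 321.3251]
.............................................
.............................................
.............................................
.............................................
..............####################...........
.............#####################...........
.............#####################...........
.............######################..........
............#######################..........
............############.##########..........
............####################.##..........
............#######################..........
............#######################..........
.............######################..........
.............######################..........
.............######################..........
.............######################..........
.............######################..........
.............######################..........
.............######################..........
.............######################..........
.............######################..........
.............................................
.............................................
.............................................
.............................................
.............................................
.............................................
.............................................
.............................................
```

>>> play_rows --pt "1 30 -8.5 0 0 0 -0.2" --pt "0 40 0 0 0 0 -0.2" --pt "0 30 0 0 0 0 -0.2" --pt "0 16 0 0 0 0 -0.2" --pt "0 0 0 0 0 0 -0.2" --pt "0 0 0 0 0 0 -0.2"

```text
time_s: 28.35
ee_pos: [0.4392, -0.1173, 0.0347]
orientation: [[0.169, 0.016, -0.985], [0.986, -0.005, 0.169], [-0.002, -1.0, -0.016]]
contact_force: [0.9, 0.1, 1.3]
gripper_width: 0.0512
```

```bash
python3 - <<'E'
from h import *
go([.430,-.1165,.042],80.2);print(arm.read_state()['joints'].round(3))
E
```

```text
tcp [ 0.4392 -0.1173  0.0347] yaw 80.26 tilt 0.94 shift [-0.7 11.2  9.4] norm 15 turn 0.06 F [0.9 0.1 1.3] w 0.0512 t 28.4 rx/rz tilt fix [ 0.93  0.   -0.14]
[-0.283  0.379  0.618  2.048 -0.307  0.787  1.919]
```

>>> play_rows --pt "-0.5 4 9 0.9 0 -0.1 -0.2" --pt "0 5 0 0 0 0 -0.2" --pt "0 0 0 0 0 0 -0.2"

```text
time_s: 28.72
ee_pos: [0.4314, -0.1165, 0.0269]
orientation: [[0.169, 0.004, -0.986], [0.986, -0.001, 0.169], [0.0, -1.0, -0.004]]
contact_force: [-0.6, 0.1, -0.2]
gripper_width: 0.0514
```

```bash
python3 - <<'E'
from h import *
go([.430,-.1165,.042],80.2)
E
```

```text
tcp [ 0.4314 -0.1165  0.0269] yaw 80.27 tilt 0.21 shift [-0.2  3.6  1.4] norm 4 turn 0.07 F [-0.6  0.1 -0.2] w 0.0514 t 28.7 rx/rz tilt fix [ 0.21 -0.    0.01]
```

>>> play_rows --pt "0 5 1.5 0 0 0 -0.2" --pt "0 0 0 0 0 0 0.3" --pt "0 0 0 0 0 0 1" --pt "0 0 0 0 0 0 1" --pt "0 0 0 0 0 0 1" --squeeze 70

```text
time_s: 29.35
ee_pos: [0.4299, -0.1161, 0.0218]
orientation: [[0.169, 0.004, -0.986], [0.986, -0.0, 0.169], [0.0, -1.0, -0.004]]
contact_force: [-1.0, -0.5, -0.8]
gripper_width: 0.0377
```

```bash
python3 - <<'E'
from h import *
go([.430,-.1165,.042],80.2)
E
```

```text
tcp [ 0.4299 -0.1161  0.0218] yaw 80.29 tilt 0.21 shift [-0.3 -1.5 -0.1] norm 2 turn 0.09 F [-1.  -0.5 -0.8] w 0.0377 t 29.4 rx/rz tilt fix [ 0.21 -0.    0.02]
```

>>> play_rows --pt "0 -25 0 0 0 0 1" --pt "0 -40 0 0 0 0 1" --pt "0 -40 0 0 0 0 1" --pt "0 0 0 0 -10.3 0 1" --pt "-30 0 -17 0 0 0 1" --pt "-30 0 -17 0 0 0 1" --pt "-30 0 -17 0 0 0 1" --pt "-30 0 -17 0 0 0 1" --pt "-30 0 -17 0 0 0 1" --pt "0 0 0 0 0 0 1" --pt "0 0 0 0 0 0 1"

```text
time_s: 30.72
ee_pos: [0.5114, -0.2623, 0.1194]
orientation: [[-0.021, -0.018, -1.0], [1.0, 0.009, -0.021], [0.009, -1.0, 0.017]]
contact_force: [-0.3, -0.3, -3.7]
gripper_width: 0.0371
```

```bash
python3 - <<'E'
from h import *
i=arm.camera('wrist');go([.5182,-.2657,.12],90.6);print(arm.read_state()['joints'].round(3))
cv2.imwrite('pics/w16.png',i)
for n,z in(('crank',.108),('crank_knob',.148),('shaft_seat',.049)):
  print(n,[(np.round(d['location'],1).tolist(),round(d['p'],2),atz('wrist',d['location'],z).round(4)) for d in arm.pinpoint('wrist',n)][:2])
E
```

```text
tcp [ 0.5113 -0.2626  0.1196] yaw 91.21 tilt 1.09 shift [-3.4 18.1 -7.1] norm 20 turn 0.61 F [-0.6 -0.  -2.8] w 0.0374 t 30.8 rx/rz tilt fix [-0.98  0.    0.48]
[-0.01   0.52   0.654  1.603 -0.334  1.153  2.315]
crank [([248.1, 322.9], 0.88, array([ 0.5128, -0.262 ,  0.108 ])), ([221.7, 317.3], 0.46, array([ 0.4971, -0.2654,  0.108 ]))]
crank_knob [([296.5, 109.0], 0.55, array([ 0.52  , -0.3559,  0.148 ]))]
shaft_seat [([222.2, 319.1], 0.72, array([ 0.519 , -0.2639,  0.049 ]))]
```

>>> play_rows --pt "-3 0 -6.5 -1 0.6 0.5 1" --pt "0 15 0 0 0 0 1" --pt "0 9 0 0 0 0 1" --pt "0 0 0 0 0 0 1"

```text
time_s: 31.42
ee_pos: [0.5189, -0.2632, 0.0944]
orientation: [[-0.013, 0.003, -1.0], [1.0, 0.001, -0.013], [0.001, -1.0, -0.003]]
contact_force: [-0.2, -0.2, -2.9]
gripper_width: 0.0373
```

```bash
python3 - <<'E'
from h import *
i=arm.camera('wrist');go([.5178,-.2653,.12],90.6)
cv2.imwrite('pics/w17.png',i)
for n,z in(('crank',.085),('shaft_seat',.049)):
  print(n,[(np.round(d['location'],1).tolist(),round(d['p'],2),atz('wrist',d['location'],z).round(4)) for d in arm.pinpoint('wrist',n)][:2])
E
```

```text
tcp [ 0.519  -0.2633  0.0948] yaw 90.74 tilt 0.19 shift [-1.9 -6.5  1.2] norm 7 turn 0.14 F [-0.5  0.1 -2.4] w 0.0372 t 31.5 rx/rz tilt fix [ 0.19 -0.    0.03]
crank [([246.9, 322.2], 0.85, array([ 0.5196, -0.2637,  0.085 ])), ([302.5, 94.8], 0.7, array([ 0.5574, -0.398 ,  0.085 ]))]
shaft_seat [([222.7, 322.6], 0.85, array([ 0.5192, -0.2638,  0.049 ]))]
```

>>> play_rows --pt "-1 6 0.5 0 0 0 1" --pt "0 8 0 0 0 0 1" --pt "0 8 0 0 0 0 1"

```text
time_s: 31.95
ee_pos: [0.5206, -0.266, 0.076]
orientation: [[-0.013, 0.008, -1.0], [1.0, -0.001, -0.013], [-0.001, -1.0, -0.008]]
contact_force: [-8.5, 6.6, 38.0]
gripper_width: 0.0373
```

```bash
python3 - <<'E'
from h import *
go([.5184,-.2645,.0775],90.6)
E
```

```text
tcp [ 0.5206 -0.266   0.076 ] yaw 90.75 tilt 0.49 shift [ 1.5 17.1  2.3] norm 17 turn 0.15 F [-8.5  6.6 38. ] w 0.0373 t 31.9 rx/rz tilt fix [ 0.48  0.   -0.07]
```

Entered the taper; side forces say move −x, +y, as expected from the estimate.

>>> play_rows --pt "1.5 0 2.5 0.4 0 0 1" --pt "0 8 0 0 0 0 1"

```text
time_s: 32.2
ee_pos: [0.5187, -0.2656, 0.0688]
orientation: [[-0.013, 0.004, -1.0], [1.0, -0.003, -0.013], [-0.003, -1.0, -0.004]]
contact_force: [-0.8, -1.0, -2.4]
gripper_width: 0.0371
```

```bash
python3 - <<'E'
from h import *
go([.5184,-.2645,.0775],90.6)
E
```

```text
tcp [ 0.5187 -0.2656  0.0688] yaw 90.73 tilt 0.27 shift [ 1.2 10.   0.4] norm 10 turn 0.13 F [-0.8 -1.  -2.4] w 0.0371 t 32.2 rx/rz tilt fix [ 0.22  0.   -0.16]
```

Sliding freely now (underside ≈ 59 mm). Go on to home (TCP ≈ 0.059).

>>> play_rows --pt "0 6 0 0.2 0 -0.1 1" --pt "0 6 0 0 0 0 1" --pt "0 6 0 0 0 0 1"

```text
time_s: 32.58
ee_pos: [0.5184, -0.2653, 0.0585]
orientation: [[-0.013, 0.0, -1.0], [1.0, 0.005, -0.013], [0.005, -1.0, -0.0]]
contact_force: [-14.1, 9.2, 46.3]
gripper_width: 0.0373
```

```bash
python3 - <<'E'
from h import *
go([.5184,-.2645,.0775],90.6)
E
```

```text
tcp [ 0.5184 -0.2653  0.0585] yaw 90.73 tilt 0.30 shift [ 0.8 -0.3 -0. ] norm 1 turn 0.13 F [-14.1   9.2  46.3] w 0.0373 t 32.6 rx/rz tilt fix [ 0.03 -0.    0.3 ]
```

Home: underside ≈49 mm, 46 N on the collar. Release, go over to the knob.

>>> play_rows --pt "0 0 0 0 0 0 1" --pt "0 0 0 0 0 0 0.3" --pt "0 0 0 0 0 0 0" --pt "0 0 0 0 0 0 -0.2" --pt "0 -15 0 0 0 0 -0.2" --pt "0 -40 0 0 0 0 -0.2" --pt "0 -30 0 0 0 0 -0.2" --pt "0 0 -35 0 0 0 -0.2" --pt "0 0 -35 0 0 0 -0.2" --pt "0 0 0 0 0 0 -0.2" --pt "0 0 0 0 0 0 -0.2"

```text
time_s: 33.95
ee_pos: [0.5923, -0.2677, 0.1534]
orientation: [[-0.011, 0.009, -1.0], [1.0, -0.001, -0.011], [-0.001, -1.0, -0.009]]
contact_force: [0.0, -0.7, 0.2]
gripper_width: 0.0509
```

```bash
python3 - <<'E'
from h import *
i=arm.camera('wrist');go([.588,-.264,.091],90);print(arm.read_state()['joints'].round(3))
cv2.imwrite('pics/w18.png',i)
for n,z in(('crank',.049),('crank_knob',.089)):
  print(n,[(np.round(d['location'],1).tolist(),round(d['p'],2),atz('wrist',d['location'],z).round(4)) for d in arm.pinpoint('wrist',n)][:2])
E
```

```text
tcp [ 0.5925 -0.2673  0.1534] yaw 90.65 tilt 0.57 shift [ 3.4 81.1  5.3] norm 81 turn 0.65 F [-0.4  0.1 -0.5] w 0.0518 t 34.0 rx/rz tilt fix [ 0.57  0.   -0.01]
[ 0.011  0.619  0.641  1.356 -0.376  1.278  2.249]
crank []
crank_knob [([213.5, 324.7], 0.64, array([ 0.5912, -0.2653,  0.089 ]))]
```

>>> play_rows --pt "3 30 4 0.6 0 0 -0.2" --pt "0 30 0 0 0 0 -0.2" --pt "0 12 0 0 0 0 -0.2" --pt "0 0 0 0 0 0 -0.2"

```text
time_s: 34.6
ee_pos: [0.5863, -0.2654, 0.0813]
orientation: [[-0.008, 0.0, -1.0], [1.0, 0.0, -0.008], [0.0, -1.0, -0.0]]
contact_force: [-0.7, 0.2, 0.3]
gripper_width: 0.051
```

```bash
python3 - <<'E'
from h import *
go([.5885,-.264,.091],90)
E
```

```text
tcp [ 0.5863 -0.2654  0.0813] yaw 90.43 tilt 0.00 shift [ 1.4  9.  -2.2] norm 9 turn 0.43 F [-0.7  0.2  0.3] w 0.0510 t 34.6 rx/rz tilt fix [ 0. -0.  0.]
```

>>> play_rows --pt "1 8 -2 0 0 0 -0.2" --pt "0 0 0 0 0 0 0.4" --pt "0 0 0 0 0 0 1" --pt "0 0 0 0 0 0 1" --pt "0 0 0 0 0 0 1" --pt "-18 0 2.4 0 0 0 1" --pt "-17 0 7 0 0 0 1" --pt "-14.5 0 11 0 0 0 1" --pt "-11 0 14.5 0 0 0 1" --squeeze 60

```text
time_s: 35.72
ee_pos: [0.558, -0.3232, 0.0757]
orientation: [[-0.014, 0.009, -1.0], [1.0, 0.007, -0.014], [0.007, -1.0, -0.009]]
contact_force: [1.9, 4.5, -0.7]
gripper_width: 0.0224
```

```bash
cat >> h.py <<'E'
def wind(n=20,step=15,ax=(.5184,-.265)):
    """angle of the knob about the shaft, and the next rows (tool x, z in mm) for clockwise steps"""
    s=arm.read_state();R=np.array(s['orientation']);e=np.array(s['ee_pos']);v=e[:2]-ax
    t=np.arctan2(-v[1],v[0]);print('theta %.1f r %.1f z %.4f'%(np.degrees(t),1000*np.hypot(*v),e[2]),'F',np.round(s['contact_force'],1),'w %.4f'%s['gripper_width'],'t',s['time_s'],'yaw %.1f'%np.degrees(np.arctan2(R[1,0],R[0,0])),'fix',np.round(np.degrees(np.cross([0,1,0],R.T@np.array([0,0,-1.]))),2),'J',np.round(s['joints'],2))
    for k in range(n):
        a,b=t+np.radians(step)*k,t+np.radians(step)*(k+1)
        d=70*np.array([np.cos(b)-np.cos(a),-(np.sin(b)-np.sin(a)),0]);q=R.T@d
        print([round(q[0],0),round(q[2],0)],end=' ')
    print()
E
python3 -c "
from h import *
wind()"
```

```text
theta 55.8 r 70.4 z 0.0757 F [ 1.9  4.5 -0.7] w 0.0224 t 35.725 yaw 90.8 fix [ 0.53 -0.    0.4 ] J [ 0.12  0.68  0.61  1.46 -0.42  1.13  2.39]
[np.float64(-8.0), np.float64(16.0)] [np.float64(-3.0), np.float64(18.0)] [np.float64(1.0), np.float64(18.0)] [np.float64(6.0), np.float64(17.0)] [np.float64(10.0), np.float64(15.0)] [np.float64(14.0), np.float64(12.0)] [np.float64(16.0), np.float64(8.0)] [np.float64(18.0), np.float64(3.0)] [np.float64(18.0), np.float64(-1.0)] [np.float64(17.0), np.float64(-6.0)] [np.float64(15.0), np.float64(-10.0)] [np.float64(12.0), np.float64(-14.0)] [np.float64(8.0), np.float64(-16.0)] [np.float64(3.0), np.float64(-18.0)] [np.float64(-1.0), np.float64(-18.0)] [np.float64(-6.0), np.float64(-17.0)] [np.float64(-10.0), np.float64(-15.0)] [np.float64(-14.0), np.float64(-12.0)] [np.float64(-16.0), np.float64(-8.0)] [np.float64(-18.0), np.float64(-3.0)]
```

Winding works: radius 70 mm, low forces. Continue.

>>> play_rows --pt "-8 0 16 0.5 0 0.4 1" --pt "-3 0 18 0 0 0 1" --pt "1 0 18 0 0 0 1" --pt "6 0 17 0 0 0 1" --pt "10 0 15 0 0 0 1" --pt "14 0 12 0 0 0 1" --pt "16 0 8 0 0 0 1" --pt "18 0 3 0 0 0 1" --pt "18 0 -1 0 0 0 1" --pt "17 0 -6 0 0 0 1"

```text
time_s: 36.98
ee_pos: [0.4495, -0.2543, 0.0757]
orientation: [[0.002, 0.017, -1.0], [1.0, -0.032, 0.002], [-0.031, -0.999, -0.017]]
contact_force: [-4.7, -4.1, 2.5]
gripper_width: 0.0226
```

```bash
python3 -c "
from h import *
wind()"
```

```text
theta -171.2 r 69.7 z 0.0757 F [-4.7 -4.1  2.5] w 0.0226 t 36.975 yaw 89.9 fix [ 0.96  0.   -1.8 ] J [-0.06  0.43  0.68  1.86 -0.31  0.93  2.33]
[np.float64(18.0), np.float64(-5.0)] [np.float64(16.0), np.float64(-9.0)] [np.float64(13.0), np.float64(-13.0)] [np.float64(9.0), np.float64(-16.0)] [np.float64(4.0), np.float64(-18.0)] [np.float64(-0.0), np.float64(-18.0)] [np.float64(-5.0), np.float64(-18.0)] [np.float64(-9.0), np.float64(-16.0)] [np.float64(-13.0), np.float64(-13.0)] [np.float64(-16.0), np.float64(-9.0)] [np.float64(-18.0), np.float64(-4.0)] [np.float64(-18.0), np.float64(0.0)] [np.float64(-18.0), np.float64(5.0)] [np.float64(-16.0), np.float64(9.0)] [np.float64(-13.0), np.float64(13.0)] [np.float64(-9.0), np.float64(16.0)] [np.float64(-4.0), np.float64(18.0)] [np.float64(0.0), np.float64(18.0)] [np.float64(5.0), np.float64(18.0)] [np.float64(9.0), np.float64(16.0)]
```

```bash
sed -i 's/d=70\*np.array/d=70*1.13*np.array/; s/step=15/step=13.3/' h.py; python3 -c "
from h import *
wind()" | sed 's/np.float64//g'
```

```text
theta -171.2 r 69.7 z 0.0757 F [-4.7 -4.1  2.5] w 0.0226 t 36.975 yaw 89.9 fix [ 0.96  0.   -1.8 ] J [-0.06  0.43  0.68  1.86 -0.31  0.93  2.33]
[(18.0), (-5.0)] [(16.0), (-9.0)] [(14.0), (-12.0)] [(10.0), (-15.0)] [(7.0), (-17.0)] [(3.0), (-18.0)] [(-2.0), (-18.0)] [(-6.0), (-17.0)] [(-10.0), (-16.0)] [(-13.0), (-13.0)] [(-16.0), (-10.0)] [(-17.0), (-6.0)] [(-18.0), (-2.0)] [(-18.0), (3.0)] [(-17.0), (7.0)] [(-15.0), (10.0)] [(-12.0), (14.0)] [(-9.0), (16.0)] [(-5.0), (18.0)] [(-1.0), (18.0)]
```

>>> play_rows --pt "18 0 -5 0.9 0 -1.8 1" --pt "16 0 -9 0 0 0 1" --pt "14 0 -12 0 0 0 1" --pt "10 0 -15 0 0 0 1" --pt "7 0 -17 0 0 0 1" --pt "3 0 -18 0 0 0 1" --pt "-2 0 -18 0 0 0 1" --pt "-6 0 -17 0 0 0 1" --pt "-10 0 -16 0 0 0 1" --pt "-13 0 -13 0 0 0 1" --pt "-16 0 -10 0 0 0 1" --pt "-17 0 -6 0 0 0 1" --pt "-18 0 -2 0 0 0 1" --pt "-18 0 3 0 0 0 1"

```text
time_s: 38.72
ee_pos: [0.5885, -0.2733, 0.0752]
orientation: [[-0.0, -0.028, -1.0], [0.999, 0.034, -0.001], [0.034, -0.999, 0.028]]
contact_force: [3.4, 4.3, -0.1]
gripper_width: 0.0227
```

```bash
python3 -c "
from h import *
wind()" | sed 's/np.float64//g'
```

```text
theta 6.8 r 70.6 z 0.0752 F [ 3.4  4.3 -0.1] w 0.0227 t 38.725 yaw 90.0 fix [-1.62  0.    1.98] J [ 0.06  0.72  0.59  1.39 -0.42  1.2   2.28]
[(-18.0), (4.0)] [(-16.0), (8.0)] [(-14.0), (12.0)] [(-11.0), (15.0)] [(-7.0), (17.0)] [(-3.0), (18.0)] [(1.0), (18.0)] [(5.0), (18.0)] [(9.0), (16.0)] [(13.0), (13.0)] [(15.0), (10.0)] [(17.0), (6.0)] [(18.0), (2.0)] [(18.0), (-2.0)] [(17.0), (-6.0)] [(15.0), (-10.0)] [(13.0), (-13.0)] [(9.0), (-16.0)] [(5.0), (-18.0)] [(1.0), (-18.0)]
```

>>> play_rows --pt "-18 0 4 -1.6 0 2 1" --pt "-16 0 8 0 0 0 1" --pt "-14 0 12 0 0 0 1" --pt "-11 0 15 0 0 0 1" --pt "-7 0 17 0 0 0 1" --pt "-3 0 18 0 0 0 1" --pt "1 0 18 0 0 0 1" --pt "5 0 18 0 0 0 1" --pt "9 0 16 0.5 0 -0.5 1" --pt "13 0 13 0 0 0 1" --pt "15 0 10 0 0 0 1" --pt "17 0 6 0 0 0 1" --pt "18 0 2 0 0 0 1" --pt "18 0 -2 0 0 0 1"

```text
time_s: 40.48
ee_pos: [0.4504, -0.2485, 0.076]
orientation: [[-0.007, 0.045, -0.999], [1.0, -0.004, -0.008], [-0.004, -0.999, -0.045]]
contact_force: [6.8, -6.3, -11.1]
gripper_width: 0.0222
```

```bash
python3 -c "
from h import *
wind()" | sed 's/np.float64//g'
```

```text
theta -166.4 r 70.0 z 0.0760 F [  6.8  -6.3 -11.1] w 0.0222 t 40.475 yaw 90.4 fix [ 2.57  0.   -0.25] J [-0.02  0.41  0.64  1.88 -0.33  0.91  2.36]
[(17.0), (-6.0)] [(15.0), (-10.0)] [(12.0), (-13.0)] [(9.0), (-16.0)] [(5.0), (-18.0)] [(1.0), (-18.0)] [(-3.0), (-18.0)] [(-7.0), (-17.0)] [(-11.0), (-15.0)] [(-14.0), (-12.0)] [(-16.0), (-8.0)] [(-18.0), (-4.0)] [(-18.0), (0.0)] [(-18.0), (4.0)] [(-16.0), (8.0)] [(-14.0), (12.0)] [(-11.0), (15.0)] [(-7.0), (17.0)] [(-3.0), (18.0)] [(1.0), (18.0)]
```

Total ≈ 553°.

>>> play_rows --pt "17 0 -6 2.5 0 -0.2 1" --pt "15 0 -10 0 0 0 1" --pt "12 0 -13 0 0 0 1" --pt "9 0 -16 0 0 0 1" --pt "5 0 -18 0 0 0 1" --pt "1 0 -18 0 0 0 1" --pt "-3 0 -18 0 0 0 1" --pt "-7 0 -17 -0.8 0 1 1" --pt "-11 0 -15 0 0 0 1" --pt "-14 0 -12 0 0 0 1" --pt "-16 0 -8 0 0 0 1" --pt "-18 0 -4 0 0 0 1" --pt "-18 0 0 0 0 0 1" --pt "-18 0 4 0 0 0 1"

```text
time_s: 42.22
ee_pos: [0.588, -0.2762, 0.0757]
orientation: [[-0.012, -0.006, -1.0], [1.0, 0.026, -0.013], [0.026, -1.0, 0.006]]
contact_force: [4.2, 3.2, 0.7]
gripper_width: 0.0225
```

```bash
python3 -c "
from h import *
wind()" | sed 's/np.float64//g'
```

```text
theta 9.1 r 70.5 z 0.0757 F [4.2 3.2 0.7] w 0.0225 t 42.225 yaw 90.7 fix [-0.34  0.    1.5 ] J [ 0.07  0.7   0.58  1.42 -0.41  1.17  2.3 ]
[(-18.0), (5.0)] [(-16.0), (9.0)] [(-13.0), (13.0)] [(-10.0), (15.0)] [(-6.0), (17.0)] [(-2.0), (18.0)] [(2.0), (18.0)] [(6.0), (17.0)] [(10.0), (15.0)] [(13.0), (13.0)] [(16.0), (9.0)] [(17.0), (5.0)] [(18.0), (1.0)] [(18.0), (-3.0)] [(17.0), (-7.0)] [(15.0), (-11.0)] [(12.0), (-14.0)] [(8.0), (-16.0)] [(4.0), (-18.0)] [(0.0), (-18.0)]
```

>>> play_rows --pt "-18 0 5 -0.3 0 1.5 1" --pt "-16 0 9 0 0 0 1" --pt "-13 0 13 0 0 0 1" --pt "-10 0 15 0 0 0 1" --pt "-6 0 17 0 0 0 1" --pt "-2 0 18 0 0 0 1" --pt "2 0 18 0 0 0 1" --pt "6 0 17 0 0 0 1" --pt "10 0 15 0.8 0 -0.5 1" --pt "13 0 13 0 0 0 1" --pt "16 0 9 0 0 0 1" --pt "17 0 5 0 0 0 1" --pt "18 0 1 0 0 0 1" --pt "18 0 -3 0 0 0 1"

```text
time_s: 43.98
ee_pos: [0.451, -0.2462, 0.0759]
orientation: [[-0.018, 0.043, -0.999], [1.0, -0.009, -0.018], [-0.01, -0.999, -0.042]]
contact_force: [6.0, -6.3, -8.7]
gripper_width: 0.0226
```

```bash
python3 -c "
from h import *
wind()" | sed 's/np.float64//g'
```

```text
theta -164.4 r 70.0 z 0.0759 F [ 6.  -6.3 -8.7] w 0.0226 t 43.975 yaw 91.0 fix [ 2.43  0.   -0.58] J [-0.02  0.41  0.63  1.88 -0.32  0.91  2.35]
[(17.0), (-7.0)] [(15.0), (-11.0)] [(12.0), (-14.0)] [(8.0), (-16.0)] [(4.0), (-18.0)] [(0.0), (-18.0)] [(-4.0), (-18.0)] [(-8.0), (-16.0)] [(-12.0), (-14.0)] [(-15.0), (-11.0)] [(-17.0), (-7.0)] [(-18.0), (-3.0)] [(-18.0), (1.0)] [(-18.0), (5.0)] [(-16.0), (9.0)] [(-13.0), (12.0)] [(-10.0), (15.0)] [(-6.0), (17.0)] [(-2.0), (18.0)] [(2.0), (18.0)]
```

Total ≈ 916°; the stop is due 78–165° on. Shorter calls now.

>>> play_rows --pt "17 0 -7 2.4 0 -0.5 1" --pt "15 0 -11 0 0 0 1" --pt "12 0 -14 0 0 0 1" --pt "8 0 -16 0 0 0 1" --pt "4 0 -18 0 0 0 1" --pt "0 0 -18 0 0 0 1"

```text
time_s: 44.72
ee_pos: [0.5119, -0.1952, 0.0754]
orientation: [[-0.004, -0.032, -0.999], [1.0, 0.0, -0.004], [0.001, -0.999, 0.032]]
contact_force: [-5.6, 8.4, 12.9]
gripper_width: 0.0227
```

```bash
python3 -c "
from h import *
wind(8)" | sed 's/np.float64//g'
```

```text
theta -95.3 r 70.1 z 0.0754 F [-5.6  8.4 12.9] w 0.0227 t 44.725 yaw 90.3 fix [-1.84  0.    0.03] J [-0.11  0.52  0.61  1.72 -0.32  1.04  2.18]
[(-1.0), (-18.0)] [(-5.0), (-18.0)] [(-9.0), (-16.0)] [(-12.0), (-14.0)] [(-15.0), (-11.0)] [(-17.0), (-7.0)] [(-18.0), (-3.0)] [(-18.0), (2.0)]
```

Total ≈ 985°.

>>> play_rows --pt "-1 0 -18 -1.8 0 0 1" --pt "-5 0 -18 0 0 0 1" --pt "-9 0 -16 0 0 0 1"

```text
time_s: 45.1
ee_pos: [0.5591, -0.2073, 0.0755]
orientation: [[-0.007, -0.009, -1.0], [1.0, 0.007, -0.007], [0.007, -1.0, 0.009]]
contact_force: [-3.3, 3.7, 4.6]
gripper_width: 0.0227
```

```bash
python3 -c "
from h import *
wind(8,10)" | sed 's/np.float64//g'
```

```text
theta -54.8 r 70.6 z 0.0755 F [-3.3  3.7  4.6] w 0.0227 t 45.1 yaw 90.4 fix [-0.5  0.   0.4] J [-0.07  0.59  0.58  1.59 -0.36  1.08  2.19]
[(-9.0), (-10.0)] [(-11.0), (-9.0)] [(-12.0), (-7.0)] [(-13.0), (-5.0)] [(-14.0), (-2.0)] [(-14.0), (0.0)] [(-14.0), (3.0)] [(-13.0), (5.0)]
```

>>> play_rows --pt "-9 0 -10 -0.5 0 0.4 1" --pt "-11 0 -9 0 0 0 1" --pt "-12 0 -7 0 0 0 1"

```text
time_s: 45.48
ee_pos: [0.5831, -0.2363, 0.0752]
orientation: [[-0.009, -0.004, -1.0], [1.0, 0.007, -0.009], [0.007, -1.0, 0.004]]
contact_force: [-2.9, 3.2, 4.0]
gripper_width: 0.022
```

```bash
python3 -c "
from h import *
wind(6,10)" | sed 's/np.float64//g'
```

```text
theta -23.9 r 70.8 z 0.0752 F [-2.9  3.2  4. ] w 0.0220 t 45.475 yaw 90.5 fix [-0.25  0.    0.41] J [-0.01  0.65  0.57  1.5  -0.38  1.12  2.23]
[(-13.0), (-4.0)] [(-14.0), (-2.0)] [(-14.0), (0.0)] [(-14.0), (3.0)] [(-13.0), (5.0)] [(-12.0), (7.0)]
```

>>> play_rows --pt "-13 0 -4 0 0 0.4 1" --pt "-14 0 -2 0 0 0 1" --pt "-14 0 0 0 0 0 1"

```text
time_s: 45.85
ee_pos: [0.5884, -0.2767, 0.0746]
orientation: [[-0.009, -0.007, -1.0], [1.0, 0.006, -0.009], [0.006, -1.0, 0.007]]
contact_force: [-2.7, 14.5, 7.2]
gripper_width: 0.0228
```

```bash
python3 -c "
from h import *
wind(6,10)" | sed 's/np.float64//g'
```

```text
theta 9.5 r 71.0 z 0.0746 F [-2.7 14.5  7.2] w 0.0228 t 45.85 yaw 90.5 fix [-0.4   0.    0.35] J [ 0.06  0.69  0.57  1.43 -0.39  1.15  2.28]
[(-13.0), (4.0)] [(-12.0), (6.0)] [(-11.0), (8.0)] [(-10.0), (10.0)] [(-8.0), (11.0)] [(-6.0), (13.0)]
```

>>> play_rows --pt "-13 0 3 0 0 0 1"

```text
time_s: 45.98
ee_pos: [0.5882, -0.279, 0.0742]
orientation: [[-0.014, -0.006, -1.0], [1.0, 0.026, -0.014], [0.026, -1.0, 0.006]]
contact_force: [1.1, 25.3, 11.9]
gripper_width: 0.0228
```

```bash
python3 -c "
from h import *
wind(1,10)
for c in ('scene','top'):
    i=arm.camera(c);cv2.imwrite('pics/%s_up.png'%c,i)
a=cv2.resize(cv2.imread('pics/scene_up.png')[120:330,220:420],(570,600));b=cv2.imread('pics/scene0.png')
cv2.imwrite('pics/up.png',a)
" | sed 's/np.float64//g'
```

```text
theta 11.3 r 71.1 z 0.0742 F [ 1.1 25.3 11.9] w 0.0228 t 45.975 yaw 90.8 fix [-0.32  0.    1.49] J [ 0.09  0.7   0.56  1.41 -0.4   1.16  2.3 ]
[(-13.0), (4.0)]
```

Stalled at the stop (25 N for 2 mm, total ≈ 1090°). One more push, relax, release, and rise.

>>> play_rows --pt "-13 0 3 0 0 1 1" --pt "0 0 0 0 0 0 1" --pt "0 0 0 0 0 0 0.5" --pt "0 0 0 0 0 0 0.1" --pt "0 0 0 0 0 0 -0.2" --pt "0 0 0 0 0 0 -0.2" --pt "0 -20 0 0 0 0 -0.2" --pt "0 -35 0 0 0 0 -0.2" --pt "0 -35 0 0 0 0 -0.2" --pt "0 0 35 0 5 0 -0.2" --pt "0 0 45 0 5 0 -0.2" --pt "0 0 0 0 0 0 -0.2" --pt "0 0 0 0 0 0 -0.2"

```text
time_s: 47.7
ee_pos: [0.5064, -0.2904, 0.1759]
orientation: [[0.163, 0.003, -0.987], [0.987, 0.013, 0.163], [0.014, -1.0, -0.001]]
contact_force: [0.6, 0.1, 0.2]
gripper_width: 0.0512
```

```bash
python3 - <<'E'
from h import *
np.set_printoptions(precision=4,suppress=True)
i=arm.camera('wrist');cv2.imwrite('pics/w20.png',i);go([.5187,-.265,.0775],80)
for n,z in(('crank',.049),('crank_knob',.089)):
  print(n,[(np.round(d['location'],1).tolist(),round(d['p'],2),atz('wrist',d['location'],z).round(4)) for d in arm.pinpoint('wrist',n)][:2])
hsv=cv2.cvtColor(i,cv2.COLOR_BGR2HSV)
red=cv2.inRange(hsv,(0,150,80),(8,255,255))|cv2.inRange(hsv,(172,150,80),(180,255,255))
n,l,st,c=cv2.connectedComponentsWithStats(red);print([(st[k].tolist(),c[k].round(1).tolist()) for k in range(1,n) if st[k,4]>40])
p=proj('wrist',[.5187,-.265,.093]);print('hub proj',p)
r0,c0=int(p[0])-48,int(p[1])-48;m=i[r0:r0+96,c0:c0+96].astype(int).max(2)<75
for r in m[::3,::2].astype(int): print(''.join('.#'[v] for v in r))
E
```

```text
tcp [ 0.506  -0.2909  0.1759] yaw 80.61 tilt 0.75 shift [ 26.1 117.4  -8.2] norm 121 turn 0.61 F [-0.2  0.3  0.3] w 0.0511 t 47.8 rx/rz tilt fix [ 0.02 -0.    0.75]
crank [([378.0, 608.6], 0.8, array([0.7785, 0.0013, 0.049 ])), ([203.1, 349.3], 0.75, array([ 0.52  , -0.2654,  0.049 ]))]
crank_knob [([290.6, 354.0], 0.96, array([ 0.5873, -0.2743,  0.089 ]))]
[([341, 266, 32, 50, 1062], [355.5, 289.4])]
hub proj [217.4733 354.8201]
....##..........................................
...##...........................................
..##............................................
..#.............................................
.#.....................#########................
.#.........######################...............
...........#######################..............
#...........#######################.............
#...........########################............
............########################............
............########################............
#...........########################............
............########################............
............#################
[... 201 characters left out ...]
##..#.........
............########################............
............########################............
............########################............
............########################............
.............#######################............
.............##################.................
........................#....#..................
.............................#....###...........
.............................#....####..........
............................#.....####..........
............................#.#...#####.....####
............................#.....######.....###
............................#.#...######......##
............................##...########.....##
```

>>> play_rows --pt "13 20 -4 0 0 0.7 -0.2" --pt "13 25 -4 0 0 0 -0.2" --pt "0 25 0 0 0 0 -0.2" --pt "0 0 0 0 0 0 -0.2" --pt "0 0 0 0 0 0 -0.2"

```text
time_s: 48.48
ee_pos: [0.5244, -0.2657, 0.1044]
orientation: [[0.157, 0.003, -0.988], [0.988, -0.003, 0.157], [-0.002, -1.0, -0.003]]
contact_force: [0.6, -0.1, 0.8]
gripper_width: 0.051
```

```bash
python3 - <<'E'
from h import *
i=arm.camera('wrist');go([.519,-.265,.0775],80.5)
for n,z in(('crank',.049),('crank_knob',.089)):
  print(n,[(np.round(d['location'],1).tolist(),round(d['p'],2),atz('wrist',d['location'],z).round(4)) for d in arm.pinpoint('wrist',n)][:2])
E
```

```text
tcp [ 0.5242 -0.2656  0.1043] yaw 80.97 tilt 0.20 shift [-0.2 45.5  5.4] norm 46 turn 0.47 F [-0.5  0.1  0.3] w 0.0512 t 48.5 rx/rz tilt fix [ 0.18  0.   -0.1 ]
crank [([212.9, 322.4], 0.83, array([ 0.5197, -0.265 ,  0.049 ]))]
crank_knob [([335.0, 324.6], 0.64, array([ 0.5874, -0.2745,  0.089 ]))]
```

>>> play_rows --pt "0 20 6 0 0 0 -0.2" --pt "0 16 1 0 0 0 -0.2" --pt "0 4 0 0 0 0 -0.2" --pt "0 0 0 0 0 0 -0.2"

```text
time_s: 49.12
ee_pos: [0.5196, -0.2669, 0.0666]
orientation: [[0.158, 0.01, -0.987], [0.987, -0.005, 0.158], [-0.004, -1.0, -0.01]]
contact_force: [0.2, 0.4, 0.5]
gripper_width: 0.0511
```

```bash
python3 - <<'E'
from h import *
go([.519,-.265,.0775],80.9)
E
```

```text
tcp [ 0.5196 -0.2669  0.0666] yaw 80.90 tilt 0.63 shift [1.8 7.7 0.9] norm 8 turn -0.0 F [0.2 0.4 0.5] w 0.0511 t 49.1 rx/rz tilt fix [ 0.59  0.   -0.22]
```

Correct, close, then draw straight up.

>>> play_rows --pt "1.8 8 1 0.6 0 -0.2 -0.2" --pt "0 0 0 0 0 0 0.2" --pt "0 0 0 0 0 0 0.6" --pt "0 0 0 0 0 0 1" --pt "0 0 0 0 0 0 1" --pt "0 0 0 0 0 0 1" --pt "0 -8 0 0 0 0 1" --pt "0 -8 0 0 0 0 1" --squeeze 70

```text
time_s: 50.12
ee_pos: [0.5194, -0.2649, 0.0738]
orientation: [[0.157, -0.001, -0.988], [0.988, -0.001, 0.157], [-0.001, -1.0, 0.001]]
contact_force: [1.6, -1.3, -4.1]
gripper_width: 0.0376
```

```bash
python3 - <<'E'
from h import *
go([.519,-.265,.0775],80.9)
E
```

```text
tcp [ 0.5194 -0.2649  0.0738] yaw 80.96 tilt 0.09 shift [-0.2 15.   0.4] norm 15 turn 0.06 F [ 1.6 -1.3 -4.1] w 0.0376 t 50.1 rx/rz tilt fix [-0.06  0.   -0.07]
```

>>> play_rows --pt "0 -20 0 0 0 0 1" --pt "0 -35 0 0 0 0 1" --pt "27 -10 22 0 0 0 1" --pt "27 0 22 0 0 0 1" --pt "27 0 22 0 0 0 1" --pt "27 0 22 0 0 0 1" --pt "25 0 23 0 0.7 0 1" --pt "0 0 0 0 0 0 1" --pt "0 0 0 0 0 0 1"

```text
time_s: 51.25
ee_pos: [0.4239, -0.1118, 0.1475]
orientation: [[0.176, -0.005, -0.984], [0.984, 0.006, 0.176], [0.005, -1.0, 0.006]]
contact_force: [-0.4, 0.2, -3.5]
gripper_width: 0.0372
```

```bash
python3 - <<'E'
from h import *
go([.4299,-.1161,.0405],80.3);print(arm.read_state()['joints'].round(2))
E
```

```text
tcp [ 0.4239 -0.1118  0.1475] yaw 79.88 tilt 0.44 shift [ -3.8 125.7  -7.4] norm 126 turn -0.42 F [-0.4  0.2 -3.5] w 0.0372 t 51.2 rx/rz tilt fix [-0.33  0.    0.29]
[-0.38  0.18  0.68  1.94 -0.13  1.07  1.76]
```

>>> play_rows --pt "-3.5 30 0 -0.3 -0.4 0.3 1" --pt "0 35 0 0 0 0 1" --pt "0 25 0 0 0 0 1" --pt "0 15 0 0 0 0 1" --pt "0 0 0 0 0 0 1"

```text
time_s: 51.88
ee_pos: [0.4273, -0.121, 0.0425]
orientation: [[0.176, 0.006, -0.984], [0.984, -0.004, 0.176], [-0.003, -1.0, -0.006]]
contact_force: [0.7, -1.2, -2.5]
gripper_width: 0.0374
```

```bash
python3 - <<'E'
from h import *
go([.4299,-.1161,.0405],80.3)
E
```

```text
tcp [ 0.4273 -0.121   0.0425] yaw 79.87 tilt 0.39 shift [ 5.3 20.7 -1.6] norm 21 turn -0.43 F [ 0.7 -1.2 -2.5] w 0.0374 t 51.9 rx/rz tilt fix [ 0.36  0.   -0.15]
```

>>> play_rows --pt "5.3 8 -1 0.3 -0.4 -0.1 1" --pt "0 7 0 0 0 0 1" --pt "0 5 0 0 0 0 1" --pt "0 3 0 0 0 0 1"

```text
time_s: 52.38
ee_pos: [0.432, -0.1161, 0.0212]
orientation: [[0.168, 0.005, -0.986], [0.986, -0.0, 0.168], [0.001, -1.0, -0.005]]
contact_force: [-10.5, 3.1, 30.2]
gripper_width: 0.0375
```

```bash
python3 - <<'E'
from h import *
go([.4299,-.1161,.0405],80.3)
E
```

```text
tcp [ 0.432  -0.1161  0.0212] yaw 80.33 tilt 0.30 shift [-0.4 -0.6  2.1] norm 2 turn 0.03 F [-10.5   3.1  30.2] w 0.0375 t 52.4 rx/rz tilt fix [ 0.3  -0.    0.04]
```

>>> play_rows --pt "0 0 2 0 0 0 1" --pt "0 0 0 0 0 0 0.5" --pt "0 0 0 0 0 0 0.1" --pt "0 0 0 0 0 0 -0.2" --pt "0 0 0 0 0 0 -0.2" --pt "0 -15 0 0 0 0 -0.2" --pt "0 -40 0 0 0 0 -0.2" --pt "0 -45 0 0 0 0 -0.2" --pt "0 -45 0 0 0 0 -0.2" --pt "0 -40 0 0 0 0 -0.2" --pt "-40 0 20 0 0 0 -0.2" --pt "-50 0 20 0 0 0 -0.2" --pt "-50 0 0 0 0 0 -0.2" --pt "-50 0 0 0 0 0 -0.2" --pt "0 0 0 0 0 0 -0.2"

```text
time_s: 54.25
ee_pos: [0.3586, -0.3049, 0.2245]
orientation: [[0.17, 0.028, -0.985], [0.985, -0.006, 0.17], [-0.001, -1.0, -0.028]]
contact_force: [-0.1, 0.2, 0.4]
gripper_width: 0.0514
```

```bash
python3 - <<'E'
from h import *
s=arm.read_state();print(s['time_s'],s['ee_pos'],s['contact_force'])
t=arm.camera('top');c=arm.camera('scene')
for n,z in(('crank',.012),('crank_knob',.052),('pail_a_bail',.28)):
  for cam in('top','scene'): print(n,cam,[(np.round(d['location'],1).tolist(),round(d['p'],2),atz(cam,d['location'],z).round(3)) for d in arm.pinpoint(cam,n)][:3])
a=cv2.resize(t[100:260,190:400],(525,400));b=cv2.resize(c[110:330,200:420],(400,400))
o=np.concatenate([a[:, :400] if False else cv2.resize(a,(400,305)),],1);z=np.zeros((400,800,3),np.uint8);z[:305,:400]=o;z[:,400:]=b
cv2.imwrite('pics/final.png',z)
E
```

```text
54.25 [ 0.35858087 -0.30485295  0.22453244] [-0.08316654  0.17665863  0.44611132]
crank top [([263.2, 295.3], 0.82, array([0.349, 0.021, 0.012])), ([279.4, 225.6], 0.62, array([0.285, 0.263, 0.012])), ([241.4, 334.9], 0.57, array([ 0.43 , -0.117,  0.012]))]
crank scene [([271.1, 265.3], 0.74, array([0.832, 0.052, 0.012])), ([203.9, 334.1], 0.67, array([ 0.435, -0.126,  0.012])), ([218.5, 371.7], 0.59, array([0.361, 0.029, 0.012]))]
crank_knob top [([278.8, 189.3], 0.66, array([0.283, 0.379, 0.052])), ([248.4, 284.1], 0.56, array([0.396, 0.061, 0.052])), ([132.8, 309.3], 0.53, array([ 0.824, -0.013,  0.052]))]
crank_knob scene [([198.8, 319.3], 0.56, array([ 0.493, -0.144,  0.052])), ([221.5, 367.9], 0.55, array([0.413, 0.071, 0.052])), ([228.0, 419.4], 0.48, array([0.277, 0.201, 0.052]))]
pail_a_bail top [([163.2, 223.4], 0.86, array([0.627, 0.243, 0.28 ])), ([195.1, 182.7], 0.55, array([0.523, 0.358, 0.28 ]))]
pail_a_bail scene [([221.8, 346.4], 0.69, array([0.631, 0.24 , 0.28 ]))]
```

View pics/final.png

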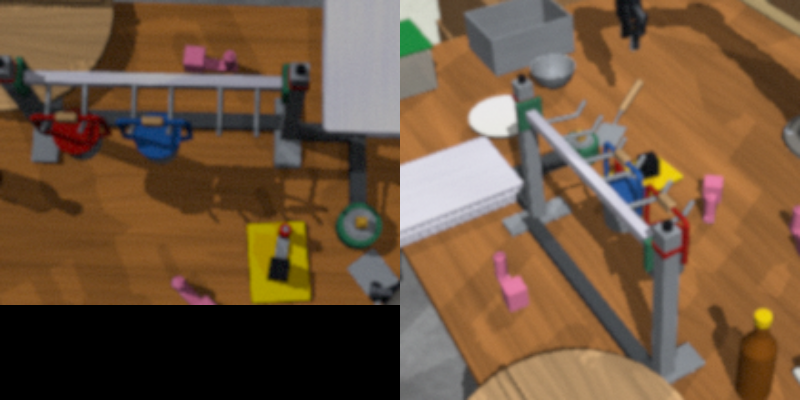

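The final picture shows both pails hanging on hooks 1 and 2 and the rail up at the posts' bands. The crank lies on the yellow board as found, the shaft is bare and the arm is clear.

```bash
python3 -c "
from plant import arm
print(arm.sign_off())"
```

```text
the job is handed in; nothing more can be done
None
```

The job is done and handed in at about 54 s. Sign-off gave no verdict.

- **Pails:** Only the red and blue pails were on the table. I hung red on hook 1 and blue on hook 2, each while the rail was down.
- **Winding:** I fitted the crank fully home on the shaft and wound about 1090° clockwise. It then stalled against the stop: 25 N moved the knob only 2 mm.
- **Crank:** I took it off and laid it flat back on the yellow board. The top camera puts it at (0.430, −0.117); I had grasped it there at (0.430, −0.116).

**Last checks:** The final picture shows both pails hanging, the rail up at the posts' bands, and the arm clear with no contact force. I judged the rail height from the stall, the turns counted and the picture, and did not measure it separately. No check failed, but the scene camera's crank reading was about 1 cm off the top camera's. The networks' other "crank" hits were the pink look-alikes, and I left those alone.

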